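# Line up square-tube offcuts against the stop bar for the stock count

## Robot

A 6-joint arm with a two-finger parallel gripper is mounted at the origin on the work surface. World frame = base frame: x ahead of the robot, y to its left, z up, the work surface at z = 0. Lengths are in m, angles in rad, forces in N, time in s.
With the tool pointing down it reaches from about 0.25 to 0.775 m from the base axis. Payload 4 kg.
Tool frame: the origin (TCP) lies on the centre line of the jaws, within the pads' length; the fingertips stand 14 mm ahead of it and the grasp point (between the pads) lies 5 mm behind it (robot.tcp_to_tips is the distance from the TCP to the fingertips, in m); z points along the fingers, y is the line along which they close (so a half turn about z gives the same grasp; the last joint's range is limited). The gripper opens to 94 mm and grips with 3 to 60 N. Pads are 16 mm wide; open, the fingers measure 119 mm over their backs; the gripper's body (75 mm by 177 mm) begins 78 mm behind the grasp point.
Start: joints at [-1.321, 0.087, 1.371, -0, 1.684, -0.103], TCP at [0.19, -0.516, 0.181] pointing down, gripper open.
Joint ranges: [-3.1, 3.1], [-0.76, 2.03], [0.27, 2.55], [-1.08, 4.22], [0.17, 2.65], [-2.57, 2.57]. Speed limits (rad/s): [2.79, 2.79, 3.14, 3.14, 3.14, 3.14].

## Interface

Orientations are given as [roll, pitch, yaw] about the fixed x, y, z axes, in that order (R = Rz(yaw) Ry(pitch) Rx(roll)).
In Python, from bench import robot gives the robot as it stands.
- The arm moves only by the tool carry_out, never from a script. Its argument "increments" is a list of rows, each a list of 3 entries, a list of its own where there are three numbers: the closure in counts, from 0 (fully open) to 255 (shut), then the shift along the tool's x, y, z in mm, then the turn about the tool's z in degrees. In form: [[fingers, [dx, dy, dz], twist], ...]. A call has 1 to 8 rows; each row shifts and turns the commanded pose from where the row before left it, along the tool's axes as they then stand; what a row does not reach is not made up. A row lasts 1/10 s, in which the tool goes at most 50 mm and 8.59 degrees, less where a joint would pass 70% of its speed; a pose out of reach is approached as far as the arm can. A call with a gripper value outside its range is refused whole. The fingers move at their own pace and stop on an object; the grip force is fixed at half the most. Time passes only in rows, so rows that do not move let the fingers close. It gives the time, the measured TCP pose, the force, the opening and the grip force at its end, in the units of the state.
- robot.get_obs(): the state, without advancing time (a new reading comes with each control period).
- robot.snapshot(name): name is "side" or "top" or "wrist"; returns the picture (384x512x3 uint8, blue, green, red); there is no depth.
- robot.get_calibration(name): a dict with "vfov" (degrees; the focal length in pixels is half the picture's height over the tangent of half this angle, whatever the lens; pixels are square), "cx", "cy" (the principal point, pixels), "k1" (the pictures are not rectified: a ray, as slopes to the right and down, at radius r is drawn at 1 + k1 r^2 times it, then the intrinsics apply), "T" (4x4, takes a point from camera to world coordinates). Camera axes: x right, y down, z forward; pixel columns grow to the right and rows downward; lengths in m; the calibration is good to about 2 mm. A picture is of the moment at which its call begins: read the wrist's pose just before it. get_calibration takes no time and is no camera call; for the wrist camera it gives the pose at the moment of the call.
- robot.close_job(): hands the job in; it is judged then, once.
The state is a dict: "time": time; "joint_positions": joint angles; "qvel": joint speeds; "joint_torque": joint torques, N m; "tool_pos": TCP position; "ee_rot": TCP orientation; "wrist_force": force on the tool from outside, world axes, zero at the start; "wrist_torque": the same for the moment, N m; "width": finger opening in m; "finger_force": force on a finger pad.
Only numpy, scipy, OpenCV 4.12 (cv2) and the standard library are available. Lean on these libraries where they do the work, as an engineer would, in place of code of your own. Each camera call takes 0.05 s, during which the arm holds its last target. There are 200 camera calls.

## Task

Line up the square-tube offcuts for the stock count: slide the three short ones along the bench, without lifting them, and pull the long one up out of its tin and stand it on end beside them, so that all four stand upright in one even row, each squarely flush against the front of the stop bar and centred on one of its four white lines. The long one takes the end line nearest its tin. Leave the tin standing where it is, and do not disturb anything else on the bench.

Things in the scene. Friction and masses are not known exactly. Their poses are not given: they have to be found in the camera images.
- stop_bar: Dark steel bar bolted to the bench (fixed), 26 mm deep, 400 long, 30 high. Origin at bench level, middle of its front face (towards the robot); x points away from the robot into the bar, y along it to the left. Four white lines, 90 mm apart, cross its top and front. A 9 mm bolt head on top 185 mm either side of the middle. Flush offcuts have their origin at x = -20 mm (short), -15 mm (long).
- line0 (a point): Foot of white line 0 on the bar's front face, at bench level, y = -135 mm along the bar (rightmost); axes as the bar's.
- line1 (a point): Foot of white line 1 on the bar's front face, at bench level, y = -45 mm along the bar; axes as the bar's.
- line2 (a point): Foot of white line 2 on the bar's front face, at bench level, y = 45 mm along the bar; axes as the bar's.
- line3 (a point): Foot of white line 3 on the bar's front face, at bench level, y = 135 mm along the bar (leftmost); axes as the bar's.
- short0: Short offcut of bare steel square tube standing on end (loose), 40 x 40 mm outside, 4 mm wall, 60 mm tall, open at both ends, about 0.24 kg. Origin at the centre of its underside, z up, x and y square to its faces. The three short ones are alike: any of them may take any of the lines.
- short1: Short offcut of bare steel square tube standing on end (loose), 40 x 40 mm outside, 4 mm wall, 60 mm tall, open at both ends, about 0.24 kg. Origin at the centre of its underside, z up, x and y square to its faces. The three short ones are alike: any of them may take any of the lines.
- short2: Short offcut of bare steel square tube standing on end (loose), 40 x 40 mm outside, 4 mm wall, 60 mm tall, open at both ends, about 0.24 kg. Origin at the centre of its underside, z up, x and y square to its faces. The three short ones are alike: any of them may take any of the lines.
- long: Long offcut of bare steel square tube (loose), 30 x 30 mm outside, 3 mm wall, 180 mm long, about 0.33 kg. It starts upright in the tin, standing on the tin's floor, its top about 186 mm above the bench. Origin at the centre of its lower end, z along its length (up), x and y square to its faces.
- tin: Open round metal tin standing on the bench (loose, 0.6 kg), 80 mm in diameter, 90 mm tall, 3 mm wall, floor 6 mm thick. Origin at the centre of its underside, z up. It stands at the left or the right of the bench.
- paint_can: Closed paint can, 90 mm in diameter, 100 mm tall, on the other side of the bench from the tin. Bystander.
- bush_a: Brass bush (thick ring), 42 mm in diameter, 25 mm tall, near the robot. Bystander.
- bush_b: Dark steel bush, 42 mm in diameter, 22 mm tall, near the robot. Bystander.
- round_tube: ROUND tube offcut standing on end, 42 mm in diameter, 60 mm tall, beyond the stop bar. Bystander.
- collar: Dark steel collar (ring), 68 mm in diameter, 22 mm tall, beyond the stop bar. Bystander.
- wrench: Wrench lying flat. Bystander.
- brush: Brush lying flat. Bystander.
Mind the look-alikes: they are no part of the job. What is shaped like the short0 but blue or purple is not meant.

How it is judged:
By the outcome, as a careful person would: the job done as asked, in the order asked, and still so for the second after the job is handed in, with the robot touching nothing.
It also fails if it takes over 72 s, if anything falls off the work surface, if the arm or the gripper's body presses on something with over 40 N, if the wrist force passes 120 N, or if a joint passes its speed limit or range.

## Working session

There is one attempt and no reset: what is moved stays moved. The work goes in short steps, Python scripts to look and compute and a tool call to move; the robot and the scene stay as the last step left them, time stands still between calls to the robot, and variables do not carry over. Pictures are saved under pics/ and viewed, at most 10 in all, crops included, and the job is handed in when it is done.

Besides the shell and the picture viewer there is one more tool, called after "Emit:" in YAML: its name, and indented under it one key for each argument. carry_out: Moves the arm, as the interface text tells. Its arguments: {"type":"object","properties":{"increments":{"type":"array","items":{"type":"array"}}},"required":["increments"]}

```bash
mkdir -p pics; ls; cat > h.py <<'E'
import numpy as np, cv2
from bench import robot
from scipy.spatial.transform import Rotation as R
def cal(n):
    c=robot.get_calibration(n); f=192/np.tan(np.radians(c["vfov"])/2)
    return dict(K=np.array([[f,0,c["cx"]],[0,f,c["cy"]],[0,0,1.]]),k1=c["k1"],T=np.array(c["T"]))
def rays(c,uv):
    uv=np.asarray(uv,float).reshape(-1,1,2)
    p=cv2.undistortPoints(uv,c["K"],np.array([c["k1"],0,0,0,0.]))[:,0]
    d=np.c_[p,np.ones(len(p))]@c["T"][:3,:3].T
    return c["T"][:3,3],d
def onz(c,uv,z):
    o,d=rays(c,uv); return o+d*((z-o[2])/d[:,2])[:,None]
def tri(c1,a,c2,b):
    o1,d1=rays(c1,a);o2,d2=rays(c2,b);out=[]
    for x,y in zip(d1,d2):
        s=np.linalg.lstsq(np.c_[x,-y],o2-o1,rcond=None)[0]; p,q=o1+x*s[0],o2+y*s[1]
        out.append(np.r_[(p+q)/2,np.linalg.norm(p-q)])
    return np.array(out)
def proj(c,P):
    Ti=np.linalg.inv(c["T"]); 
    return cv2.projectPoints(np.asarray(P,float).reshape(-1,1,3),cv2.Rodrigues(Ti[:3,:3])[0],Ti[:3,3],c["K"],np.array([c["k1"],0,0,0,0.]))[0][:,0]
def snap(n,f):
    c=cal(n); i=robot.snapshot(n); cv2.imwrite(f"pics/{f}.png",i); return c,i
E
python3 - <<'E'
from h import *
np.set_printoptions(precision=3,suppress=True)
a=[snap(n,n+"0") for n in("top","side","wrist")]
for c,i in a: print(c["K"][0],c["k1"],c["T"])
cv2.imwrite("pics/both.png",cv2.resize(np.vstack([a[0][1],a[1][1]]),(800,1200))[:600]) 
cv2.imwrite("pics/topL.png",cv2.resize(a[0][1],(800,600),interpolation=cv2.INTER_CUBIC))
cv2.imwrite("pics/sideL.png",cv2.resize(a[1][1],(800,600),interpolation=cv2.INTER_CUBIC))
print(robot.get_obs())
E
```

```text
pics
[479.14    0.    265.566] -0.14879226197996032 [[ 0.004 -0.98   0.198  0.264]
 [-1.    -0.     0.017 -0.014]
 [-0.016 -0.198 -0.98   1.441]
 [ 0.     0.     0.     1.   ]]
[452.19   0.   253.98] 0.06268911992203789 [[-0.751 -0.343  0.564 -0.043]
 [-0.66   0.401 -0.635  0.649]
 [-0.008 -0.849 -0.528  0.598]
 [ 0.     0.     0.     1.   ]]
[282.456   0.    247.079] -0.0696739073995094 [[ 0.346 -0.899 -0.268  0.269]
 [-0.938 -0.332 -0.097 -0.488]
 [-0.001  0.285 -0.959  0.383]
 [ 0.     0.     0.     1.   ]]
{'time': 0.15, 'joint_positions': array([-1.321,  0.088,  1.372, -0.   ,  1.684, -0.103]), 'qvel': array([ 0.   , -0.   , -0.005,  0.   , -0.   , -0.   ]), 'joint_torque': array([  0.001, -34.064, -30.279,   0.072,   0.031,  -0.   ]), 'tool_pos': array([ 0.19 , -0.516,  0.18 ]), 'ee_rot': array([-3.14 , -0.   ,  0.353]), 'wrist_force': array([0.554, 0.411, 0.464]), 'wrist_torque': array([-0.007,  0.009, -0.019]), 'finger_force': 0.0, 'width': 0.09340794515264077}
```

View pics/topL.png

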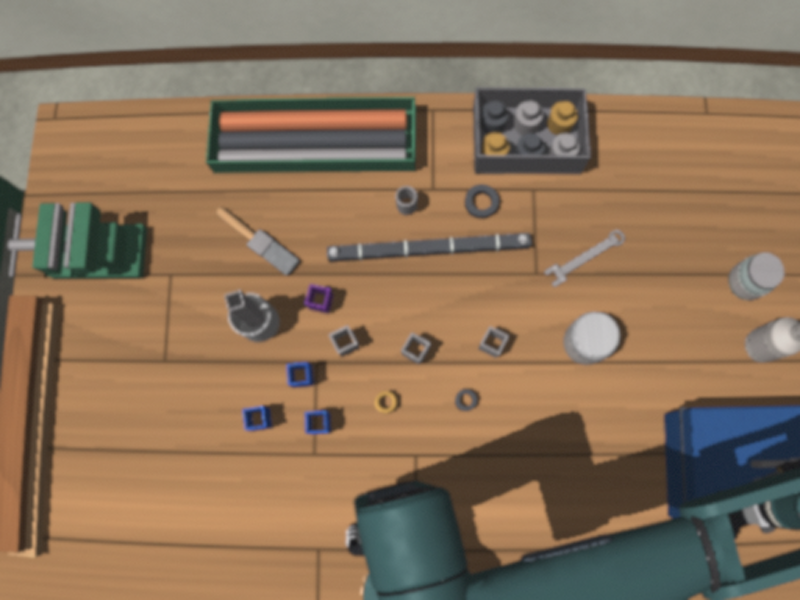

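View pics/sideL.png

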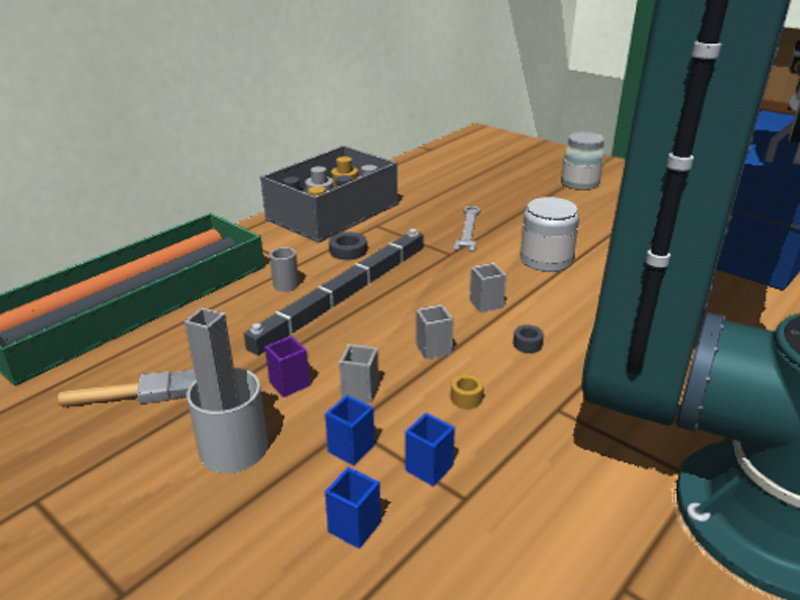

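The top view (800 px wide) shows these candidates for the short offcuts:
- **Bare steel squares:** (343,340), (417,347) and (495,341). These fit the description.
- **Look-alikes:** purple (319,298), blue (300,374), (256,418) and (317,421), round tube (406,200), bushes (386,401) and (466,399).

The tin with the long tube is at the left, (250,318), so long goes to line3. The bar runs from (333,253) to (527,240).

```bash
python3 - <<'E'
from h import *
np.set_printoptions(precision=4,suppress=True)
t=cal("top");s=cal("side")
T=np.array([(343,338),(417,346),(495,340),(235,298),(333,252),(525,239),(319,297)])*.64
S=np.array([(360,357),(434,315),(487,270),(206,318),(256,328),(413,234),(287,350)])*.64
print(tri(t,T,s,S))
i=cv2.imread("pics/top0.png");h=cv2.cvtColor(i,cv2.COLOR_BGR2HSV)
# white lines on bar
g=cv2.inRange(h,(0,0,150),(180,60,255))
n,l,st,ce=cv2.connectedComponentsWithStats(g[145:175,205:345])
print([(st[k,4],ce[k]+[205,145]) for k in range(1,n)])
w=np.vstack([cv2.resize(i[130:240,140:350],(800,419),interpolation=cv2.INTER_CUBIC)])
cv2.imwrite("pics/crop1.png",w)
E
```

```text
[[ 0.4746  0.1423  0.0571  0.0064]
 [ 0.4615  0.005   0.0572  0.002 ]
 [ 0.4731 -0.1397  0.0613  0.0002]
 [ 0.525   0.3177  0.184   0.0063]
 [ 0.6484  0.1692  0.0376  0.0024]
 [ 0.677  -0.2056  0.03    0.0016]
 [ 0.5551  0.1913  0.0564  0.0019]]
[(np.int32(20), array([318. , 153.5])), (np.int32(20), array([333.95, 152.1 ])), (np.int32(16), array([288.625, 155.375])), (np.int32(17), array([259.2941, 156.9412])), (np.int32(18), array([229.7778, 159.5556])), (np.int32(20), array([212.5, 160.5]))]
```

View pics/crop1.png

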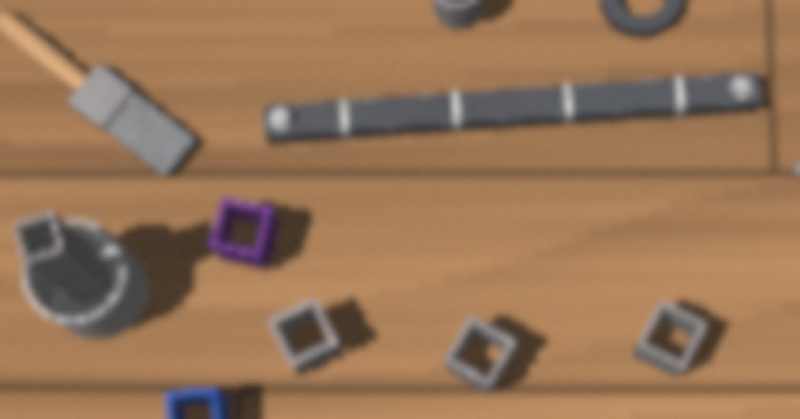

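The crop confirms three bare-steel square tubes at crop (305,335), (481,352) and (673,336), clearly different from the purple one at (243,232). The triangulated tops, at 57–61 mm, and the 376 mm bolt spacing both agree with the text. Bar yaw is about 4.4°. Next I move above the middle for a close look.

Emit:
carry_out:
  increments:
    - [0,[0,0,0],8]
    - [0,[0,0,0],8]
    - [0,[26,-35,-3],0]
    - [0,[26,-35,-3],0]
    - [0,[26,-35,-3],0]
    - [0,[26,-35,-3],0]
    - [0,[26,-35,-3],0]
    - [0,[26,-35,-3],0]

```text
time: 0.95
tool_pos: [0.3307, -0.2935, 0.199]
ee_rot: [-3.141, -0.0, 0.073]
wrist_force: [0.9, 0.8, -0.7]
width: 0.0942
finger_force: 0.0
```

Emit:
carry_out:
  increments:
    - [0,[26,-35,-3],0]
    - [0,[26,-35,-3],0]
    - [0,[26,-35,-3],0]
    - [0,[26,-35,-3],0]
    - [0,[26,-35,-3],0]
    - [0,[26,-35,-3],0]
    - [0,[10,-30,0],0]
    - [0,[0,0,0],0]

```text
time: 1.75
tool_pos: [0.4786, -0.0403, 0.2167]
ee_rot: [-3.14, 0.001, 0.079]
wrist_force: [0.1, 0.1, -0.3]
width: 0.094
finger_force: 0.0
```

```bash
python3 - <<'E'
from h import *
np.set_printoptions(precision=4,suppress=True)
c,i=snap("wrist","w1")
o=robot.get_obs();print(o["time"],o["tool_pos"],o["ee_rot"],o["qvel"].max())
cv2.imwrite("pics/w1L.png",cv2.resize(i,(800,600),interpolation=cv2.INTER_CUBIC))
E
```

```text
1.8 [ 0.4781 -0.0423  0.2167] [3.1415 0.0011 0.0772] 0.006999493469809783
```

View pics/w1L.png

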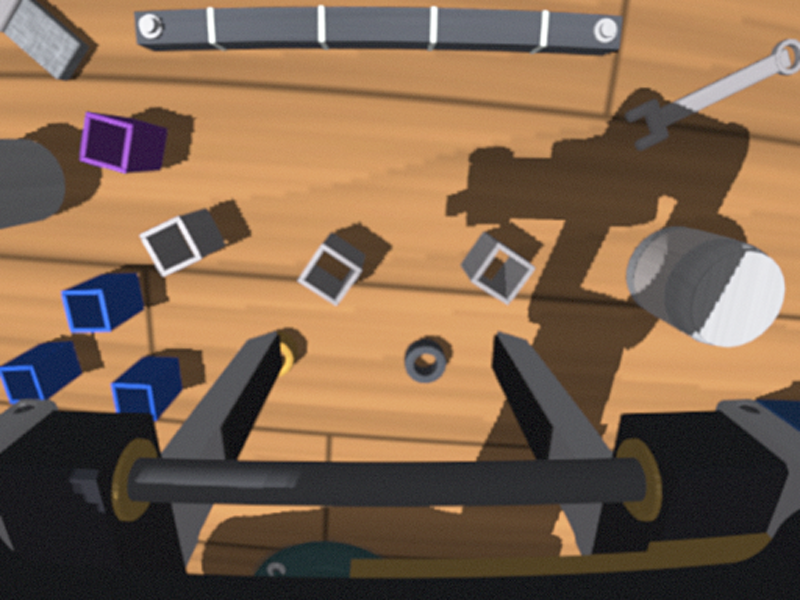

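The wrist view shows the three steel rims at (171,246), (330,275) and (502,273), the bar at the top with lines near x = 212, 321, 433 and 545, the tin at the left edge, and the paint can at (705,290).

```bash
cat >> h.py <<'E'
def rims(c,i,boxes,z=.06,vmin=140):
    """outer rim rectangle of tubes: centre xy, size mm, yaw deg mod 90 (nearest 0)"""
    h=cv2.cvtColor(i,cv2.COLOR_BGR2HSV); m=cv2.inRange(h,(0,0,vmin),(180,60,255)); out=[]
    for (x0,y0,x1,y1) in boxes:
        n,l,st,_=cv2.connectedComponentsWithStats(m[y0:y1,x0:x1]); k=1+st[1:,4].argmax()
        ys,xs=np.nonzero(l==k); P=onz(c,np.c_[xs+x0,ys+y0],z)[:,:2].astype(np.float32)*1000
        (cx,cy),sz,a=cv2.minAreaRect(P); out.append((cx,cy,*sz,(a+45)%90-45))
    return np.array(out)
E
python3 - <<'E'
from h import *
np.set_printoptions(precision=1,suppress=True)
c=cal("wrist");i=cv2.imread("pics/w1.png")
B=[(85,132,145,180),(185,150,240,200),(293,145,345,198)]
print(rims(c,i,B))
h=cv2.cvtColor(i,cv2.COLOR_BGR2HSV)
m=cv2.inRange(h,(0,0,170),(180,60,255))[:36,80:405]
n,l,st,ce=cv2.connectedComponentsWithStats(m)
for k in range(1,n):
    if st[k,4]<8: continue
    p=ce[k]+[80,0]; print(st[k],p,onz(c,[p],.03)[0]*1000, onz(c,[[p[0],st[k,1]]],.03)[0]*1000)
# front edges: column intensity profile
for x in(110,170,243,310,370): print(x,i[0:36,x].astype(int).sum(1)//3)
t=cal("top")
L=np.array([(318,153.5),(288.6,155.4),(259.3,156.9),(229.8,159.6)]);print(onz(t,L,.03)*1000)
E
```

```text
[[ 475.6  139.    40.7   41.3   27.3]
 [ 461.     4.    41.2   39.9  -30.4]
 [ 473.  -142.5   41.1   40.3  -27.4]]
[123   3   5  24 116] [205.   14.5] [661.3  23.6  30. ] [674.6  24.3  30. ]
[ 52   5   6  23 109] [134.6  15.9] [654.8 113.   30. ] [667.6 113.   30. ]
[195   4   5  24 115] [277.   15.2] [667.3 -66.2  30. ] [680.2 -64.9  30. ]
[266   6   6  24 103] [348.1  17.4] [ 673.5 -156.1   30. ] [ 686.7 -154.2   30. ]
[  9   9  14  16 148] [94.5 16.4] [652.3 165.6  30. ] [661.1 165.4  30. ]
[300  12  15  15 177] [387.1  18.8] [ 677.7 -207.    30. ] [ 685.6 -205.6   30. ]
110 [138 138 137 139 136 130 121 115 112 113 114 113 110 113 115 116 117 117
 117 116 113 113 114 115 113 114 111  90  57  50  45  54  87 128 145 144]
170 [142 142 142 138 122 116 112 111 109 110 109 108 108 109 111 113 110 111
 111 111 112 110 115 113 109 104  69  49  47  45  61 107 147 156 151 144]
243 [146 145 145 142 119 109 109 110 107 107 109 110 113 114 110 114 110 112
 111 111 108 109 111 110 111 106  70  49  50  46  60 100 140 147 143 141]
310 [133 135 136 139 144 135 119 109 110 107 109 112 111 112 114 111 112 109
 111 113 109 112 111 109 111 107 110  92  57  44  47  55  90 132 143 143]
370 [151 148 140 139 134 133 133 130 123 114 114 109 111 109 110 110 110 113
 114 114 109 110 111 109 111 107 109 108 107  99  71  52  48  45  66 117]
[[ 675.9 -149.8   30. ]
 [ 669.7  -59.8   30. ]
 [ 665.    29.7   30. ]
 [ 656.6  119.9   30. ]]
```

Emit:
carry_out:
  increments:
    - [0,[-4,33,0],0]
    - [0,[-4,33,0],0]
    - [0,[-5,32,0],0]
    - [0,[0,0,30],8]
    - [0,[0,0,30],8]
    - [0,[0,0,30],8]
    - [0,[0,0,30],8]
    - [0,[0,0,0],0]

```text
time: 2.6
tool_pos: [0.468, -0.1424, 0.0922]
ee_rot: [3.14, 0.01, -0.487]
wrist_force: [-1.0, -0.4, -0.7]
width: 0.0938
finger_force: 0.0
```

```bash
python3 - <<'E'
from h import *
np.set_printoptions(precision=4,suppress=True)
c,i=snap("wrist","w2")
o=robot.get_obs();print(o["time"],o["tool_pos"],o["ee_rot"],np.degrees(o["ee_rot"][2]))
print(proj(c,[[.473,-.1425,.06],[.473,-.1425,0]]))
E
```

```text
2.65 [ 0.47   -0.1429  0.0951] [ 3.1406  0.0053 -0.4841] -27.73481300528471
[[243.9173 193.3708]
 [244.3619 175.0921]]
```

View pics/w2.png

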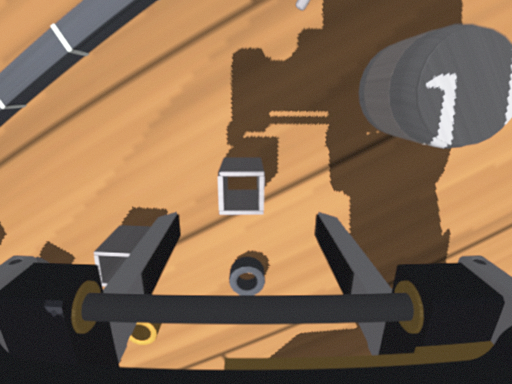

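The tube is square in the tool's axes at (241,193), within about 3 mm of the predicted (244,193). I'll descend and grip.

Emit:
carry_out:
  increments:
    - [0,[1,0,33],0]
    - [0,[1,0,32],0]
    - [0,[0,0,0],0]
    - [255,[0,0,0],0]
    - [255,[0,0,0],0]
    - [255,[0,0,0],0]
    - [255,[0,0,0],0]
    - [255,[0,0,0],0]

```text
time: 3.45
tool_pos: [0.4746, -0.1435, 0.0331]
ee_rot: [-3.142, -0.002, -0.485]
wrist_force: [0.6, 0.4, 0.7]
width: 0.0575
finger_force: 0.0
```

Emit:
carry_out:
  increments:
    - [255,[0,0,0],0]
    - [255,[0,0,0],0]

```text
time: 3.65
tool_pos: [0.4745, -0.1429, 0.0325]
ee_rot: [-3.14, -0.0, -0.485]
wrist_force: [1.0, 2.1, 1.8]
width: 0.0415
finger_force: 0.9
```

Emit:
carry_out:
  increments:
    - [255,[0,0,0],0]
    - [255,[0,0,0],-5]
    - [255,[0,0,0],-6]
    - [255,[0,0,0],-7]
    - [255,[0,0,0],-7]
    - [255,[0,0,0],-6.8]
    - [255,[15,2,0],0]
    - [255,[15,3,0],0]

```text
time: 4.45
tool_pos: [0.5032, -0.1459, 0.0329]
ee_rot: [-3.141, 0.003, 0.07]
wrist_force: [-3.6, 0.8, 4.7]
width: 0.0393
finger_force: 30.0
```

Emit:
carry_out:
  increments:
    - [255,[20,3,0],0]
    - [255,[20,3,0],0]
    - [255,[20,3,0],0]
    - [255,[20,3,0],0]
    - [255,[15,1,0],0]
    - [255,[5,0,0],0]
    - [255,[0,0,0],0]

```text
time: 5.15
tool_pos: [0.6049, -0.1526, 0.032]
ee_rot: [3.141, 0.001, 0.07]
wrist_force: [-1.4, -0.4, 2.6]
width: 0.0393
finger_force: 30.0
```

```bash
python3 - <<'E'
from h import *
np.set_printoptions(precision=4,suppress=True)
c,i=snap("wrist","w3")
o=robot.get_obs();print(o["time"],o["tool_pos"],np.degrees(o["ee_rot"]),o["width"],o["finger_force"],o["wrist_force"])
E
```

```text
5.2 [ 0.6046 -0.1526  0.0321] [179.9525   0.0594   4.0202] 0.039544374040572 29.9822972574475 [-2.3997 -0.6974  1.7378]
```

View pics/w3.png

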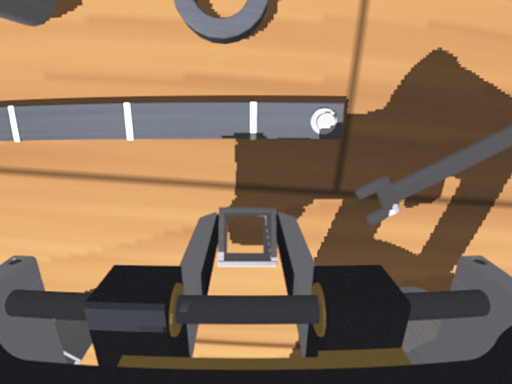

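Line0 is at col 253, rows 102–139, and the held tube's rim is at cols 219–277, rows 208–265. The bar's edges run nearly level at rows 100–139.

```bash
cat >> h.py <<'E'
def bar(c,i,y0=90,y1=150,cols=range(5,340,5),vmin=185,zb=.03):
    """front-top edge of the bar (line fit) and white lines; world mm"""
    h=cv2.cvtColor(i,cv2.COLOR_BGR2HSV); dark=(h[:,:,1]<95)
    E=[]
    for x in cols:
        r=np.nonzero(dark[y0:y1,x])[0]
        if 20<len(r): E.append((x,y0+r.max()+.5))
    P=onz(c,E,zb)[:,:2]*1000
    vx,vy,px,py=cv2.fitLine(P.astype(np.float32),cv2.DIST_HUBER,0,.01,.01).ravel()
    m=(cv2.inRange(h,(0,0,vmin),(180,60,255)))[y0:y1]
    n,l,st,ce=cv2.connectedComponentsWithStats(m)
    L=[onz(c,[ce[k]+[0,y0]],zb)[0,:2]*1000 for k in range(1,n) if st[k,4]>60 and st[k,3]>25]
    yaw=np.degrees(np.arctan(-vx/vy)); return yaw,(px,py),L
def inbar(p,yaw,org):
    a=np.radians(yaw); d=np.asarray(p)-org; return np.array([d@[np.cos(a),np.sin(a)],d@[-np.sin(a),np.cos(a)]])
E
python3 - <<'E'
from h import *
np.set_printoptions(precision=1,suppress=True)
c=cal("wrist");i=cv2.imread("pics/w3.png")
h=cv2.cvtColor(i,cv2.COLOR_BGR2HSV)
print(h[125:155,[60,180,290]].tolist()[::3])
y,o,L=bar(c,i,95,150,[*range(5,215,5)]);print(y,o,L)
for l in L: print("line in bar-frame y", inbar(l,y,np.array(o)))
print(onz(c,[(219,209),(277,209),(277,264.5),(219,264.5)],.06)*1000)
t=robot.get_obs()["tool_pos"]*1000; print(t, inbar(t[:2],y,np.array(o)), inbar(onz(c,[(248,237)],.06)[0,:2]*1000,y,np.array(o)))
E
```

```text
[[[109, 27, 132], [106, 31, 140], [110, 32, 143]], [[114, 29, 140], [113, 29, 142], [111, 31, 139]], [[109, 32, 134], [109, 29, 140], [116, 25, 141]], [[109, 26, 139], [109, 26, 135], [114, 26, 138]], [[107, 36, 134], [109, 29, 139], [106, 28, 117]], [[14, 122, 224], [14, 132, 220], [13, 126, 91]], [[15, 130, 222], [15, 128, 222], [16, 127, 84]], [[14, 129, 221], [15, 128, 221], [15, 140, 84]], [[15, 133, 217], [14, 129, 224], [13, 127, 88]], [[15, 129, 216], [15, 132, 222], [14, 125, 90]]]
3.9216733 (np.float32(653.90643), np.float32(-47.39654)) [array([667.8, -62.9]), array([ 676.4, -152.6]), array([661.7,  26.7]), array([ 678.5, -202.2])]
line in bar-frame y [ 12.8 -16.5]
line in bar-frame y [  15.2 -106.5]
line in bar-frame y [12.8 73.4]
line in bar-frame y [  13.9 -156.1]
[[ 617.  -133.8   60. ]
 [ 619.6 -172.2   60. ]
 [ 577.3 -176.6   60. ]
 [ 574.5 -135.5   60. ]]
[ 604.6 -152.6   32.1] [ -56.4 -101.6] [ -63.4 -103. ]
```

Emit:
carry_out:
  increments:
    - [255,[10,1.5,0],0]
    - [255,[10,2,0],0]
    - [255,[8,0,0],0]
    - [255,[6,0,0],0]
    - [255,[3,0,0],0]
    - [255,[0,0,0],0]

```text
time: 5.8
tool_pos: [0.6427, -0.153, 0.0321]
ee_rot: [3.141, -0.0, 0.07]
wrist_force: [-1.6, -0.2, 2.2]
width: 0.0393
finger_force: 30.0
```

```bash
python3 - <<'E'
from h import *
np.set_printoptions(precision=1,suppress=True)
c,i=snap("wrist","w4")
h=cv2.cvtColor(i,cv2.COLOR_BGR2HSV)
y,o,L=bar(c,i,150,225,[*range(5,180,5)]);print(y,o);o=np.array(o)
for l in L: print(inbar(l,y,o))
t=robot.get_obs();print(t["wrist_force"],t["tool_pos"]*1000, inbar(t["tool_pos"][:2]*1000,y,o))
cv2.imwrite("pics/w4c.png",cv2.resize(i[130:290,130:370],(720,480),interpolation=cv2.INTER_CUBIC))
E
```

```text
4.098869 (np.float32(653.037), np.float32(-27.139994))
[12.9 53. ]
[ 12.8 -36.8]
[ -21.1 -271.2]
[-2.  -0.4  2. ] [ 642.5 -153.    32.2] [ -19.5 -124.8]
```

View pics/w4c.png

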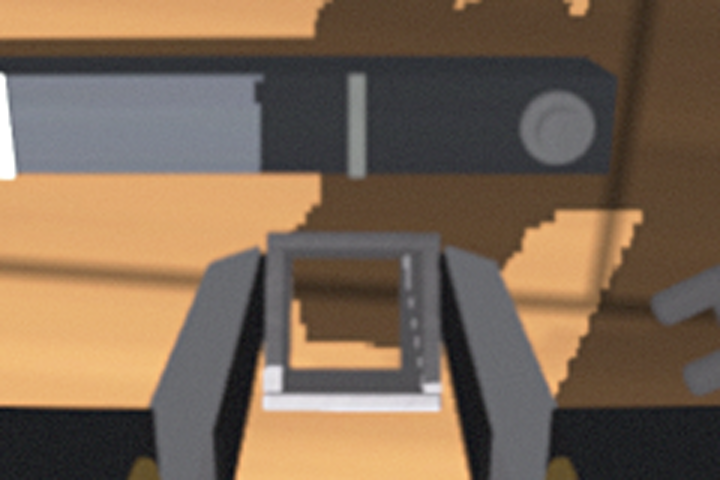

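```bash
python3 - <<'E'
from h import *
np.set_printoptions(precision=1,suppress=True)
c=cal("wrist");y,o=4.1,np.array([653.04,-27.14])
f=lambda u,v,z: inbar(onz(c,[(u,v)],z)[0,:2]*1000,y,o)
print("line0",f(248.8,171.5,.03),"edge",f(248.8,187.7,.03))
for z in(0,.06): print(z,"front L/R",f(130+268/3,208,z),f(130+440/3,208,z))
print("rear L/R",f(130+263/3,266.5,.06),f(130+441/3,266.5,.06))
E
```

```text
line0 [  12.2 -127. ] edge [  -0.5 -127. ]
0 front L/R [ -28.9 -100.9] [ -29.  -152.1]
0.06 front L/R [  -5.1 -107.2] [  -5.2 -145.3]
rear L/R [ -50.  -104.6] [ -50.1 -146.9]
```

```bash
python3 - <<'E'
from h import *
np.set_printoptions(precision=1,suppress=True,linewidth=200)
i=cv2.imread("pics/w4.png").astype(int).sum(2)//3
print("col247 r180-275",i[180:276,247])
for r in(210,213,220,240,258,264): print(r,"L",i[r,208:232],"R",i[r,264:288])
c,s=snap("side","s1"); print(proj(c,[[.643,-.153,0],[.643,-.153,.06]]))
E
```

```text
col247 r180-275 [139 138 140 139 138 137 138 136 122  97  72  68  70  71  71  69  70  70  71  75  72  69  72  71  73  69  72  85  95 101 101 106  98  88  85  81  74  68  71  69  72  70  67  62  54  50  45  47  50
  58  63  65  68  72  73  70  71  72  74  71  71  71  67  94 155 176 176 176 176 176 176 173 149 104  84  81  81  81  80  79  92 155 205 220 221 227 232 187 164 163 167 168 166 168 168 172]
210 L [171 169 169 170 170 169 170 168 171 170 153 113 104 107 106 106 104 105 104 105 108 108 108 106] R [102 100 102  97  99  99 103 100 101 101 101 100  85  71  70  72  68  71  70  72  73  68  70  72]
213 L [163 159 149 138 128 123 114 108 122 140 135 113 102 100 103 101  92  90  89  90  88  87  86  91] R [ 89  87  86  88  90  91  92  97 101  99 101 101  86  74  92 104 107 103 100  95  89  82  79  75]
220 L [106 107 109 104 107 104  96  65  31  32  64  98 107 111 109 104  95  84  81  73  72  71  68  71] R [ 91 121 122  95  80  83  89 102 105 105 105  94  65  31  32  59  88 107 106 106 106 106 105 107]
240 L [106  89  50  26  26  25  29  31  28  43  74 103 106 105 105  99  87  85 110 150 175 178 178 152] R [ 80  81  81  85  83  80  84  92 102 104 101 101  80  40  25  25  23  29  26  26  44  83 105 107]
258 L [ 24  24  28  27  25  37  97 156 175 198 222 226 223 226 227 194 115  75  79  80  83  86  80  83] R [ 81  80  80  81  79  93 136 186 206 212 212 212 207 193 179 158 105  45  24  25  29  25  26  26]
264 L [ 20  27  25  22  40 102 156 167 168 199 232 230 226 226 227 226 227 227 226 227 228 226 225 224] R [220 216 211 212 216 218 216 217 218 218 221 215 184 164 171 176 170 120  56  25  23  23  27  28]
[[261.  170.3]
 [261.  150.3]]
```

```bash
python3 - <<'E'
from h import *
s=cv2.imread("pics/s1.png");cv2.imwrite("pics/s1c.png",cv2.resize(s[100:220,150:350],(800,480),interpolation=cv2.INTER_CUBIC))
E
```

```text
(no output)
```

View pics/s1c.png

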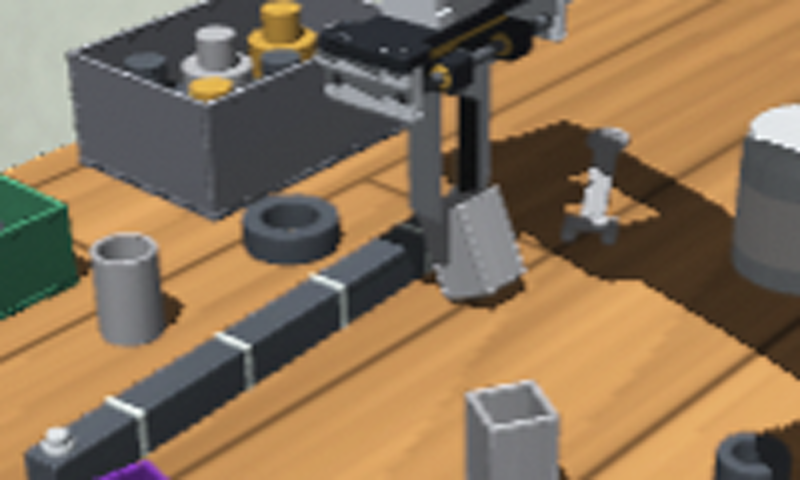

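The side view shows that the held tube has tipped forward in the pads by about 20°. The pads sit too high and act as a pivot. I'll back off a little, release so that it drops back onto its base, and grip it low.

Emit:
carry_out:
  increments:
    - [255,[-4,0,0],0]
    - [255,[-4,0,0],0]
    - [255,[0,0,0],0]
    - [60,[0,0,0],0]
    - [60,[0,0,0],0]
    - [60,[0,0,0],0]
    - [60,[0,0,0],0]
    - [60,[0,0,0],0]

```text
time: 6.7
tool_pos: [0.634, -0.1536, 0.0319]
ee_rot: [-3.142, 0.001, 0.07]
wrist_force: [1.0, -0.1, 0.5]
width: 0.0717
finger_force: 0.0
```

```bash
cat >> h.py <<'E'
def rim4(c,i,x0,y0,x1,y1,zs=.06,vmin=75):
    """print profiles mid of box; for reading outer rim edges"""
    g=i.astype(int).sum(2)//3
    print("col",g[y0:y1,(x0+x1)//2]);
    for r in (y0+10,(y0+y1)//2,y1-10): print("row",r,g[r,x0:x0+30],g[r,x1-30:x1])
E
python3 - <<'E'
from h import *
np.set_printoptions(precision=1,suppress=True,linewidth=220)
c,i=snap("wrist","w5");cv2.imwrite("pics/w5c.png",i[100:300,80:420].repeat(2,0).repeat(2,1))
t=robot.get_obs();print(t["tool_pos"]*1000,t["width"],t["time"])
c2,s=snap("side","s2");cv2.imwrite("pics/s2c.png",s[100:220,150:350])
a=cv2.resize(i[130:290,130:370],(400,267));b=cv2.resize(s[120:200,200:320],(400,267),interpolation=cv2.INTER_CUBIC)
cv2.imwrite("pics/m1.png",cv2.resize(np.hstack([a,b]),(800,267)))
E
```

```text
[ 634.1 -153.7   32. ] 0.07166491554272619 6.75
```

View pics/m1.png

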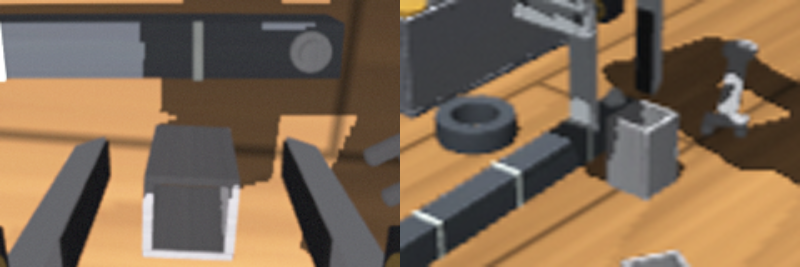

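The tube is upright again, with its rim at panel (145–238, 185–258). The line is at panel x 198.

```bash
python3 - <<'E'
from h import *
np.set_printoptions(precision=1,suppress=True,linewidth=220)
c=cal("wrist");i=cv2.imread("pics/w5.png");print(i.shape)
rim4(c,i,207,230,283,292)
y,o,L=bar(c,i,130,190,[*range(5,120,5)]);o=np.array(o);print(y,o,[inbar(l,y,o) for l in L])
f=lambda u,v,z: inbar(onz(c,[(u,v)],z)[0,:2]*1000,y,o)
print("line0",f(248.8,160,.03)); print("tool",inbar(robot.get_obs()["tool_pos"][:2]*1000,y,o))
for p in((217,241),(273,241),(217,285),(273,285)): print(f(*p,.06))
E
```

```text
(384, 512, 3)
col [ 84  83  83  87  82  84  91  91  91  92  86  83  78  79  84  80  81  82  84  83  81  82  82  84  85  83  83  85  81  83  82  84  81  81  83  81  84  81  84  81  81  83  83  83  83  81  82  83  78  88 138 198 228 229
 219 202 187 184 185 190 188 187]
row 240 [179 175 176 175 178 176 177 178 164 122  92  88  92  91  87  88  84  83  87  85  83  83  84  83  88  85  85  87  82  88] [ 90  93  91  93  90  90  90  93  92  87  87  88  87  92  95  89  90 109 122 119  98  73  65  81  84  90  84  89  85  93]
row 261 [160 163 163 161 162 161 157 162 192 227 231 231 232 221 163  95  79  83  82  81  85  84  84  85  83  87  82  84  83  87] [ 82  83  83  83  83  80  81  82  82  88 117 138 152 201 229 229 228 227 219 192 168 164 165 164 166 167 164 166 166 163]
row 282 [182 182 182 181 183 179 179 182 195 228 230 226 227 228 228 229 230 231 231 230 230 229 229 231 231 230 230 228 229 229] [221 222 221 217 215 212 209 204 201 201 203 210 213 215 214 214 196 183 179 177 179 179 179 180 182 182 179 178 178 180]
3.8694906 [652.8 -17.9] [array([ 12.6, -45.9]), array([12.6, 43.9])]
line0 [  12.8 -136.2]
tool [ -27.7 -134.2]
[ -37.8 -114.2]
[ -37.7 -152.9]
[ -73.9 -113.1]
[ -73.8 -154.1]
```

Emit:
carry_out:
  increments:
    - [60,[-13,0,7],0]
    - [60,[-12,0,7],0]
    - [60,[0,0,0],0]
    - [255,[0,0,0],0]
    - [255,[0,0,0],0]
    - [255,[0,0,0],0]
    - [255,[0,0,0],0]
    - [255,[0,0,0],0]

```text
time: 7.6
tool_pos: [0.6098, -0.1548, 0.0186]
ee_rot: [-3.141, -0.001, 0.07]
wrist_force: [-0.0, 2.4, 1.2]
width: 0.0399
finger_force: 29.6
```

Emit:
carry_out:
  increments:
    - [255,[0,0,0],0]
    - [255,[3,1,0],0]
    - [255,[6,1.5,0],0]
    - [255,[8,0,0],0]
    - [255,[6,0,0],0]
    - [255,[3,0,0],0]
    - [255,[0,0,0],0]
    - [255,[0,0,0],0]

```text
time: 8.4
tool_pos: [0.6364, -0.1567, 0.0184]
ee_rot: [3.14, -0.002, 0.07]
wrist_force: [-0.2, 0.2, 2.8]
width: 0.0399
finger_force: 29.9
```

```bash
python3 - <<'E'
from h import *
np.set_printoptions(precision=1,suppress=True,linewidth=220)
c,i=snap("wrist","w6")
y,o,L=bar(c,i,130,230,[*range(5,150,5)]);o=np.array(o);print(y,o,[inbar(l,y,o) for l in L])
t=robot.get_obs();tp=t["tool_pos"]*1000;print(tp,inbar(tp[:2],y,o),t["wrist_force"])
a=np.radians(y)
def w(bx,by,z): return np.r_[o/1000+np.array([bx*np.cos(a)-by*np.sin(a),bx*np.sin(a)+by*np.cos(a)])/1000,z]
tb=inbar(tp[:2],y,o)
P=proj(c,[w(tb[0]+dx,tb[1]+dy,.06) for dx,dy in((20,0),(-20,0),(0,20),(0,-20))]);print("expected F,B,L,R",P)
g=i.astype(int).sum(2)//3
u,v=P.mean(0).astype(int)
print("col",u,"from",v-45,g[v-45:v+45,u]);
for r in(v-15,v,v+15,v+24):print("row",r,"from",u-45,g[r,u-45:u-15],"from",u+15,g[r,u+15:u+45])
cv2.imwrite("pics/w6c.png",cv2.resize(i[130:330,100:400],(800,533),interpolation=cv2.INTER_CUBIC))
E
```

```text
4.006907 [652.9 -25.2] [array([ 12.6, -38.8]), array([ 9. , 50.5]), array([ -23.8, -269.1])]
[ 636.3 -156.7   18.4] [ -25.8 -130. ] [-0.9 -1.3  2.1]
expected F,B,L,R [[245.9 207.6]
 [246.  264.5]
 [214.4 237.1]
 [277.5 237. ]]
col 245 from 191 [ 87  88  88  87  88  89  89  86  86  88  89  88  85  87  89  88  85  90  90  88  92  98  97  97  94  86  73  70  69  73  72  65  59  58  76  88  84  88  89  86  89  89  89  86  91  89  88  89  86  87  90  86  90  88
  89  88  87  87  86  89  88  89  88  90  90  88  86  87  84  85  88  90  89 140 229 233 196 168 165 166 166 165 168 170 169 169 171 172 175 177]
row 221 from 200 [107 107 106 110 103 109 107 107 105 106 105 107 109 102  78  60  86  93  95  94  97  91  90  82  81  83  84  80  73  68] from 260 [ 69  67  73  73  68  85 112 117  90  79  83  82  88  89  96  98  93  97  93  79  75  96 106 109 108 108 106 104 107 109]
row 236 from 200 [108 105 106 106 106 108 105 105 106 101  72  41  23  22  28  50  73  90  95  94  93  92  88  82  83  85  86  86  86  87] from 260 [ 85  86  84  87  84  82  84  85  82  83  82  85  86  95  93  93  96  94  78  51  30  27  25  29  64  91 105 107 106 105]
row 251 from 200 [108 106 107 107 108  96  64  31  20  27  25  30  26  25  41  83 117 103  94  96  96  97  90  83  80  86  85  87  84  91] from 260 [ 83  85  87  85  86  85  85  85  85  83  83  85  90  92  96  95  96 109 120  95  46  24  23  25  29  28  24  33  62  90]
row 260 from 200 [108 108 107  92  49  24  26  28  27  29  26  19  37  87 149 181 199 221 226 227 226 226 191 113  78  81  79  83  84  82] from 260 [ 87  87  88  86  85  86  85  85  82  78  85  88  92  93  91  89  92 128 167 177 160 106  46  24  23  26  21  30  28  21]
```

Emit:
carry_out:
  increments:
    - [255,[3,-1,0],0]
    - [255,[3,-0.5,0],0]
    - [255,[1,0,0],0]
    - [255,[1,0,0],0]
    - [255,[0,0,0],0]

```text
time: 8.95
tool_pos: [0.6428, -0.1544, 0.0185]
ee_rot: [3.141, 0.001, 0.07]
wrist_force: [-3.5, -2.2, 5.5]
width: 0.0402
finger_force: 29.9
```

Emit:
carry_out:
  increments:
    - [255,[1,0,0],0]
    - [255,[0,0,0],0]

```text
time: 9.15
tool_pos: [0.644, -0.1541, 0.0185]
ee_rot: [3.141, 0.001, 0.07]
wrist_force: [-4.9, -1.8, 5.8]
width: 0.0398
finger_force: 29.9
```

Emit:
carry_out:
  increments:
    - [255,[1,0,0],0]
    - [255,[0,0,0],0]

```text
time: 9.35
tool_pos: [0.6443, -0.1541, 0.0185]
ee_rot: [3.141, 0.002, 0.07]
wrist_force: [-4.9, -1.3, 6.4]
width: 0.0398
finger_force: 29.9
```

```bash
cat >> h.py <<'E'
def look(name,zt=.06,half=20,bar0=(130,230),cols=range(5,150,5)):
    c,i=snap("wrist",name); y,o,L=bar(c,i,*bar0,cols); o=np.array(o)
    t=robot.get_obs();tp=t["tool_pos"]*1000;tb=inbar(tp[:2],y,o)
    print("yaw %.2f"%y,"org",o,"lines",[inbar(l,y,o).round(1) for l in L]); print("tool",tp,"in bar",tb,"F",t["wrist_force"],"t",t["time"])
    a=np.radians(y); w=lambda bx,by,z: np.r_[o/1000+np.array([bx*np.cos(a)-by*np.sin(a),bx*np.sin(a)+by*np.cos(a)])/1000,z]
    P=proj(c,[w(tb[0]+dx,tb[1]+dy,zt) for dx,dy in((half,0),(-half,0),(0,half),(0,-half))]);print("expected F,B,L,R",P.round(1).tolist())
    g=i.astype(int).sum(2)//3; u,v=P.mean(0).astype(int); H=int(abs(P[1,1]-P[0,1])/2)+16
    print("bar edge row at tube",proj(c,[w(0,tb[1],.03)]))
    print("col",u,"from",v-H,g[v-H:v-H+26,u],"from",v+H-26,g[v+H-26:v+H,u])
    for r in(v,v+12): print("row",r,"from",u-H,g[r,u-H:u-H+26],"from",u+H-26,g[r,u+H-26:u+H])
    return c,i,y,o
E
python3 - <<'E'
from h import *
np.set_printoptions(precision=1,suppress=True,linewidth=220)
c,i,y,o=look("w7")
g=i.astype(int).sum(2)//3
print("line0 profile",[ (r,g[r,235:262]) for r in(165,175,185)])
E
```

```text
yaw 4.25 org [653.2 -22.7] lines [array([12.5, 48.5]), array([ 12.3, -41.2]), array([ -20.6, -274.4])]
tool [ 644.3 -154.1   18.5] in bar [ -18.6 -130.3] F [-4.7 -0.9  6.9] t 9.4
expected F,B,L,R [[245.7, 207.8], [246.0, 264.5], [214.3, 237.3], [277.4, 237.0]]
bar edge row at tube [[245.8 194.1]]
col 245 from 192 [138 139 139 130 112  91  90  85  89  85  91  90  86  90  88  88  88  87  89  95  98  96  96  95  86  76] from 254 [ 92  88  89  88  88  88  86  82 133 221 235 234 231 207 180 171 172 171 170 170 169 170 169 169 168 168]
row 236 from 201 [107 111 109 108 108 109 109 106 100  79  37  25  28  28  48  76  95  94  95  96  92  90  85  81  81  83] from 263 [ 83  85  83  86  88  85  82  82  84  88  95  95  95  96  95  80  54  22  27  26  31  66  95 108 107 106]
row 248 from 201 [109 108 113 107 108  94  62  30  25  30  27  23  27  22  39  66  92  98  95  93  94  86  85  85  84  86] from 263 [87 86 85 85 84 85 83 86 85 93 95 96 97 99 96 78 54 27 25 21 28 28 28 30 54 93]
line0 profile [(165, array([ 58,  57,  56,  57,  55,  53,  58,  55,  63, 108, 138, 142, 142, 141, 131, 101,  60,  54,  58,  57,  56,  52,  56,  57,  54,  59,  58])), (175, array([ 59,  57,  59,  55,  57,  56,  60,  57,  66, 109, 138, 141, 140, 139, 128,  97,  60,  54,  58,  60,  58,  54,  59,  57,  60,  58,  57])), (185, array([ 58,  62,  58,  57,  52,  61,  57,  53,  66, 108, 141, 143, 141, 143, 127,  94,  59,  54,  59,  58,  54,  55,  56,  56,  57,  58,  58]))]
```

Emit:
carry_out:
  increments:
    - [255,[1,0,0],0]
    - [255,[1,0,0],0]
    - [255,[0,0,0],0]

```text
time: 9.7
tool_pos: [0.6444, -0.1541, 0.0186]
ee_rot: [3.142, 0.006, 0.07]
wrist_force: [-9.5, -1.0, 8.8]
width: 0.0398
finger_force: 29.9
```

Contact is confirmed, because the force rises without motion. I'll relax, open, lift, and go to the middle short.

Emit:
carry_out:
  increments:
    - [255,[-2,0,0],0]
    - [60,[0,0,0],0]
    - [60,[0,0,0],0]
    - [60,[0,0,0],0]
    - [60,[0,0,0],0]
    - [60,[0,0,-20],0]
    - [60,[0,0,-40],0]
    - [60,[0,0,-30],0]

```text
time: 10.5
tool_pos: [0.6456, -0.1537, 0.1095]
ee_rot: [-3.142, -0.001, 0.07]
wrist_force: [0.8, -0.5, 0.7]
width: 0.0716
finger_force: 0.0
```

Emit:
carry_out:
  increments:
    - [0,[-33,-34,0],0]
    - [0,[-34,-34,0],0]
    - [0,[-34,-34,0],0]
    - [0,[-34,-34,0],0]
    - [0,[-35,-34,0],0]
    - [0,[0,0,0],8]
    - [0,[0,0,0],8]
    - [0,[0,0,0],8]

```text
time: 11.3
tool_pos: [0.4635, 0.0045, 0.1083]
ee_rot: [-3.141, -0.001, -0.353]
wrist_force: [-0.0, -0.3, 0.4]
width: 0.0939
finger_force: 0.0
```

Emit:
carry_out:
  increments:
    - [0,[0,0,0],8]
    - [0,[0,0,0],2]
    - [0,[0,0,0],0]

```text
time: 11.6
tool_pos: [0.4638, 0.004, 0.1081]
ee_rot: [-3.141, -0.0, -0.523]
wrist_force: [-0.8, 0.1, -0.5]
width: 0.0938
finger_force: 0.0
```

```bash
cat > over.py <<'E'
from h import *
import sys
np.set_printoptions(precision=1,suppress=True,linewidth=220)
x,y=float(sys.argv[2]),float(sys.argv[3])
c,i=snap("wrist",sys.argv[1]);t=robot.get_obs();tp=t["tool_pos"]*1000
u,v=proj(c,[[x/1e3,y/1e3,.06]])[0].astype(int);print(u,v,"t",t["time"])
print("tool",tp,np.degrees(t["ee_rot"][2]))
for vm in(130,150,180): print(vm,rims(c,i,[(u-40,v-34,u+40,v+34)],.06,vm))
E
python3 over.py w8 461 4
```

```text
248 195 t 11.65
tool [463.8   3.9 108.1] -29.928809738371665
130 [[461.8   6.6  40.7  38.8 -30. ]]
150 [[461.8   6.6  40.7  38.8 -30. ]]
180 [[461.9   6.8  40.1  38.8 -30. ]]
```

Emit:
carry_out:
  increments:
    - [0,[-2,-1,40],0]
    - [0,[0,0,35],0]
    - [0,[0,0,15],0]
    - [0,[0,0,0],0]
    - [255,[0,0,0],0]
    - [255,[0,0,0],0]
    - [255,[0,0,0],0]
    - [255,[0,0,0],0]

```text
time: 12.45
tool_pos: [0.4635, 0.0056, 0.0193]
ee_rot: [-3.141, -0.002, -0.523]
wrist_force: [0.8, -0.8, -0.0]
width: 0.0655
finger_force: 0.0
```

Emit:
carry_out:
  increments:
    - [255,[0,0,0],0]
    - [255,[0,0,0],0]
    - [255,[0,0,0],0]
    - [255,[0,0,0],0]
    - [255,[0,0,0],0]

```text
time: 12.95
tool_pos: [0.4628, 0.0059, 0.0183]
ee_rot: [-3.141, -0.0, -0.523]
wrist_force: [0.4, 1.4, 1.2]
width: 0.0398
finger_force: 30.0
```

Emit:
carry_out:
  increments:
    - [255,[0,0,0],-6]
    - [255,[0,0,0],-7]
    - [255,[0,0,0],-7]
    - [255,[0,0,0],-7]
    - [255,[0,0,0],-7]
    - [255,[8,4,0],0]
    - [255,[14,8,0],0]
    - [255,[18,9,0],0]

```text
time: 13.75
tool_pos: [0.5033, -0.0121, 0.0183]
ee_rot: [-3.14, 0.002, 0.069]
wrist_force: [-4.1, 2.0, 4.6]
width: 0.0396
finger_force: 30.0
```

Emit:
carry_out:
  increments:
    - [255,[18,9,0],0]
    - [255,[18,9,0],0]
    - [255,[18,9,0],0]
    - [255,[18,9,0],0]
    - [255,[18,9,0],0]
    - [255,[18,9,0],0]
    - [255,[10,7,0],0]
    - [255,[0,0,0],0]

```text
time: 14.55
tool_pos: [0.628, -0.0661, 0.0183]
ee_rot: [3.141, -0.002, 0.068]
wrist_force: [1.8, -1.4, 0.7]
width: 0.0398
finger_force: 30.0
```

```bash
python3 - <<'E'
from h import *
np.set_printoptions(precision=1,suppress=True,linewidth=220)
c,i,y,o=look("w9")
g=i.astype(int).sum(2)//3
print("line1 profile",[ (r,g[r,225:275]) for r in(165,175)])
E
```

```text
yaw 3.86 org [646.4  65.1] lines [array([ 13.1, -39.3]), array([ 9.7, 49.9])]
tool [627.6 -66.   18.3] in bar [ -27.6 -129.5] F [ 1.9 -0.2  1.4] t 14.6
expected F,B,L,R [[245.6, 208.2], [245.7, 265.1], [214.1, 237.6], [277.2, 237.6]]
bar edge row at tube [[245.7 182.5]]
col 245 from 193 [89 88 91 90 91 90 90 90 90 91 85 90 90 91 89 88 88 92 97 99 97 97 95 76 59 49] from 255 [ 88  91  87  87  88  92  90  95  89 140 231 230 192 177 175 175 175 175 174 172 174 174 173 173 176 175]
row 237 from 201 [109 111 107 106 109 109 108 107  97  63  34  27  26  26  45  76  91  96  94  95  96  90  83  79  83  85] from 263 [ 85  85  85  83  87  86  83  81  85  87  89  98  94  94  93  75  47  23  29  18  32  60  91 106 109 109]
row 249 from 201 [108 110 109 109 107  92  54  21  28  27  20  27  21  27  45  75  94  93  95  94  97  88  86  86  87  86] from 263 [88 86 86 82 85 83 83 85 84 89 95 94 93 96 96 92 71 35 21 26 28 29 23 28 52 91]
line1 profile [(165, array([ 57,  56,  57,  60,  56,  54,  55,  58,  55,  55,  55,  59,  57,  54,  55,  50,  67, 105, 138, 144, 144, 147, 138, 109,  69,  54,  56,  55,  57,  60,  59,  56,  57,  57,  56,  57,  54,  62,  57,  55,  55,  56,
        58,  57,  57,  56,  56,  55,  57,  56])), (175, array([ 58,  59,  54,  57,  56,  56,  57,  60,  56,  57,  58,  53,  57,  54,  52,  53,  61,  96, 131, 145, 142, 144, 138, 111,  64,  54,  56,  55,  56,  57,  58,  55,  54,  59,  57,  57,  58,  54,  59,  57,  57,  59,
        59,  55,  52,  57,  57,  57,  54,  57]))]
```

Emit:
carry_out:
  increments:
    - [255,[3,-0.7,0],0]
    - [255,[3,-0.5,0],0]
    - [255,[3,0,0],0]
    - [255,[1,0,0],0]
    - [255,[1,0,0],0]
    - [255,[0,0,0],0]

```text
time: 15.2
tool_pos: [0.6365, -0.0626, 0.0183]
ee_rot: [-3.141, 0.001, 0.07]
wrist_force: [-3.7, 0.3, 5.5]
width: 0.0396
finger_force: 30.0
```

Emit:
carry_out:
  increments:
    - [255,[1,0,0],0]
    - [255,[1,0,0],0]
    - [255,[0,0,0],0]

```text
time: 15.5
tool_pos: [0.6374, -0.0626, 0.0183]
ee_rot: [-3.141, 0.003, 0.071]
wrist_force: [-7.1, -0.3, 6.5]
width: 0.0397
finger_force: 30.0
```

Emit:
carry_out:
  increments:
    - [255,[1,0,0],0]
    - [255,[0,0,0],0]

```text
time: 15.7
tool_pos: [0.6374, -0.0626, 0.0183]
ee_rot: [-3.141, 0.005, 0.071]
wrist_force: [-9.4, 0.3, 7.8]
width: 0.0398
finger_force: 30.0
```

```bash
cat > chk.py <<'E'
from h import *
import sys
np.set_printoptions(precision=1,suppress=True,linewidth=220)
c,i,y,o=look(sys.argv[1])
g=i.astype(int).sum(2)//3
for r in (170,180):
    w=np.clip(g[r,225:275]-75,0,None)[:]; w[w>110]=110
    print("line col",r,225+(w*np.arange(50)).sum()/w.sum())
print(g[175,225:275])
E
python3 chk.py w10
```

```text
yaw 3.81 org [646.2  74.3] lines [array([ 13. , -48.3]), array([12.6, 41.4])]
tool [637.4 -62.6  18.3] in bar [ -17.8 -136. ] F [-8.7  0.8  8.3] t 15.75
expected F,B,L,R [[245.9, 208.1], [245.7, 264.8], [214.2, 237.4], [277.4, 237.6]]
bar edge row at tube [[246.1 195.2]]
col 245 from 192 [61 64 68 84 90 87 91 88 89 93 89 89 91 86 91 91 89 90 88 98 99 99 99 94 83 78] from 254 [ 89  89  93  91  92  91  88  91  94  93 139 234 234 197 179 180 180 179 182 181 181 182 181 179 182 180]
row 236 from 201 [111 109 109 109 109 111 107 110 104  76  41  25  25  25  46  74  96  94  94  96  93  92  84  85  86  85] from 263 [ 88  86  87  87  85  84  82  84  85  87  94  94  93  97  96  78  47  31  21  23  33  67  96 110 109 110]
row 248 from 201 [109 111 111 110 109 102  61  29  26  25  30  29  28  23  32  68  94  99  97  93  99  92  85  87  85  89] from 263 [87 89 85 85 85 87 84 84 86 90 97 96 97 95 97 75 46 28 27 21 28 32 23 31 62 94]
line col 170 249.25925925925927
line col 180 249.22388059701493
[ 59  61  59  60  59  54  62  56  60  63  59  59  59  62  60  59  58  61  58  55  65  95 130 144 144 145 142 113  70  58  58  57  55  58  61  61  55  61  60  60  56  57  61  58  61  59  57  57  57  60]
```

Emit:
carry_out:
  increments:
    - [255,[-4,0,0],0]
    - [255,[0,1.7,0],0]
    - [255,[0,0,0],0]
    - [255,[2,0,0],0]
    - [255,[2,0,0],0]
    - [255,[0,0,0],0]

```text
time: 16.35
tool_pos: [0.6375, -0.0641, 0.0183]
ee_rot: [-3.141, 0.006, 0.071]
wrist_force: [-7.9, 2.4, 7.9]
width: 0.0394
finger_force: 30.0
```

```bash
python3 chk.py w11
```

```text
yaw 3.67 org [646.9  65.4] lines [array([ 12.9, -39.5]), array([12.3, 50.2])]
tool [637.5 -64.1  18.3] in bar [ -17.7 -128.7] F [-7.3  2.1  8.3] t 16.4
expected F,B,L,R [[245.9, 208.2], [245.6, 264.8], [214.2, 237.3], [277.3, 237.7]]
bar edge row at tube [[246.1 195.5]]
col 245 from 193 [132 129 115 100  90  90  88  88  91  90  90  90  91  89  88  90  91  92  95 100  98 100  96  85  78  73] from 255 [ 90  92  90  92  90  84 117 201 237 236 235 231 194 178 179 180 178 181 179 180 183 182 181 180 179 178]
row 237 from 201 [110 109 110 111 110 108 107 109  97  65  32  26  26  28  48  73  96  98  96  97  96  91  83  83  84  85] from 263 [ 83  87  83  87  89  86  82  83  85  90  95  94  96 100  95  76  44  28  26  28  31  61  92 106 112 108]
row 249 from 201 [110 109 111 109 109  94  52  28  25  30  27  30  25  28  46  77  95  96  97  95  94  92  82  84  87  90] from 263 [88 90 85 86 88 85 85 86 82 91 93 97 98 93 96 90 70 38 23 26 26 26 27 28 50 90]
line col 170 247.24734042553192
line col 180 247.0372340425532
[ 61  59  56  59  58  57  61  60  60  55  59  60  57  56  58  57  61  59  64  99 129 142 143 143 141 114  72  55  58  60  57  60  61  58  62  61  57  57  58  58  56  59  58  54  57  55  56  56  61  56]
```

Emit:
carry_out:
  increments:
    - [255,[-2,0,0],0]
    - [60,[0,0,0],0]
    - [60,[0,0,0],0]
    - [60,[0,0,0],0]
    - [60,[0,0,0],0]
    - [60,[0,0,-20],0]
    - [60,[0,0,-40],0]
    - [60,[0,0,-30],0]

```text
time: 17.2
tool_pos: [0.6382, -0.065, 0.1095]
ee_rot: [3.141, -0.001, 0.07]
wrist_force: [0.8, -0.1, 0.6]
width: 0.0718
finger_force: 0.0
```

Emit:
carry_out:
  increments:
    - [60,[-24,-35,0],0]
    - [60,[-24,-36,0],0]
    - [60,[-24,-36,0],0]
    - [60,[-25,-36,0],0]
    - [60,[-25,-36,0],0]
    - [60,[-25,-36,0],0]
    - [60,[0,0,0],-8]
    - [60,[0,0,0],-8]

```text
time: 18.0
tool_pos: [0.4756, 0.1406, 0.1084]
ee_rot: [3.141, -0.001, 0.358]
wrist_force: [0.4, -0.5, -0.2]
width: 0.072
finger_force: 0.0
```

Emit:
carry_out:
  increments:
    - [60,[0,0,0],-7.3]
    - [60,[0,0,0],0]
    - [60,[0,0,0],0]

```text
time: 18.3
tool_pos: [0.4763, 0.1393, 0.1081]
ee_rot: [3.141, -0.0, 0.474]
wrist_force: [0.2, -0.0, -0.3]
width: 0.0715
finger_force: 0.0
```

```bash
python3 over.py w12 475.6 140
```

```text
245 192 t 18.35
tool [476.3 139.3 108.1] 27.17576727557189
130 [[473.3 148.6  39.8  27.6  25.9]]
150 [[473.3 148.6  39.9  27.5  25.7]]
180 [[472.8 148.9  39.3  26.6  25.8]]
```

Emit:
carry_out:
  increments:
    - [60,[0,-3,40],0]
    - [60,[0,0,35],0]
    - [60,[0,0,15],0]
    - [60,[0,0,0],0]
    - [255,[0,0,0],0]
    - [255,[0,0,0],0]
    - [255,[0,0,0],0]
    - [255,[0,0,0],0]

```text
time: 19.15
tool_pos: [0.4758, 0.1422, 0.0194]
ee_rot: [3.141, -0.002, 0.476]
wrist_force: [0.3, -0.2, 0.5]
width: 0.0435
finger_force: 0.0
```

Emit:
carry_out:
  increments:
    - [255,[0,0,0],0]
    - [255,[0,0,0],0]
    - [255,[0,0,0],0]
    - [255,[0,0,0],0]

```text
time: 19.55
tool_pos: [0.4754, 0.1427, 0.0192]
ee_rot: [-3.141, -0.002, 0.477]
wrist_force: [0.2, 1.5, 5.4]
width: 0.0396
finger_force: 30.0
```

Emit:
carry_out:
  increments:
    - [255,[0,0,0],5]
    - [255,[0,0,0],6]
    - [255,[0,0,0],6]
    - [255,[0,0,0],6.3]
    - [255,[8,8,0],0]
    - [255,[14,13,0],0]
    - [255,[15,14,0],0]
    - [255,[15,14,0],0]

```text
time: 20.35
tool_pos: [0.5295, 0.0983, 0.0193]
ee_rot: [-3.138, 0.002, 0.072]
wrist_force: [-5.6, 4.7, 9.5]
width: 0.0399
finger_force: 30.0
```

Emit:
carry_out:
  increments:
    - [255,[15,14,0],0]
    - [255,[15,14,0],0]
    - [255,[15,14,0],0]
    - [255,[15,14,0],0]
    - [255,[14,14,0],0]
    - [255,[9,8,0],0]
    - [255,[0,0,0],0]

```text
time: 21.05
tool_pos: [0.6196, 0.0242, 0.0192]
ee_rot: [-3.141, -0.001, 0.07]
wrist_force: [-0.8, 0.4, 4.9]
width: 0.0401
finger_force: 30.0
```

```bash
python3 chk.py w13
```

```text
yaw 3.73 org [641.9 132.7] lines [array([ 13. , -16.9]), array([11.8, 36.6])]
tool [619.6  24.3  19.2] in bar [ -29.3 -106.7] F [-0.1  1.   5.4] t 21.1
expected F,B,L,R [[245.9, 207.2], [245.7, 263.8], [214.4, 236.3], [277.2, 236.6]]
bar edge row at tube [[246.1 179.4]]
col 245 from 191 [88 86 87 89 88 86 86 84 89 87 89 84 90 89 91 94 96 93 97 94 85 68 68 72 71 71] from 253 [ 89  89  88  86  93  96  96  93 100 142 178 183 179 178 180 184 181 181 183 183 181 182 182 183 185 187]
row 235 from 201 [106 104 106 108 106 108 107 108 102  83  46  28  20  26  42  72  92  97  97  99  98  92  82  83  81  88] from 263 [ 82  85  83  84  83  86  81  81  83  91  96  97  99 100  97  77  40  27  25  22  39  77 101 109 109 108]
row 247 from 201 [106 108 108 103 109  99  74  39  18  27  29  29  25  28  36  68  95  98  93  97  96  91  87  85  85  90] from 263 [83 84 83 84 83 87 82 83 86 87 96 99 97 96 92 65 35 16 27 27 22 25 23 33 63 96]
line col 170 246.25065274151436
line col 180 244.10961538461538
[ 55  56  55  52  50  50  55  55  54  52  52  51  54  54  51  49  48  59  91 130 141 143 144 141 114  66  50  53  51  50  51  55  55  50  53  53  53  53  54  51  57  55  47  54  56  51  53  53  58  49]
```

Emit:
carry_out:
  increments:
    - [255,[3,-0.3,0],0]
    - [255,[3,0,0],0]
    - [255,[2,0,0],0]
    - [255,[1,0,0],0]
    - [255,[0,0,0],0]

```text
time: 21.6
tool_pos: [0.6257, 0.025, 0.0193]
ee_rot: [3.141, 0.004, 0.071]
wrist_force: [-5.5, -0.1, 8.6]
width: 0.0398
finger_force: 30.0
```

Emit:
carry_out:
  increments:
    - [255,[1,0,0],0]
    - [255,[1,0,0],0]
    - [255,[0,0,0],0]

```text
time: 21.9
tool_pos: [0.6277, 0.0252, 0.0193]
ee_rot: [3.141, 0.004, 0.071]
wrist_force: [-5.4, 0.7, 8.9]
width: 0.0398
finger_force: 30.0
```

```bash
python3 chk.py w14
```

```text
yaw 3.57 org [641.3 142.4] lines [array([ 13.3, -26.7]), array([11.4, 27.2])]
tool [627.6  25.2  19.3] in bar [ -20.9 -116.1] F [-5.6 -0.2  8.9] t 21.95
expected F,B,L,R [[246.1, 207.5], [245.7, 264.0], [214.5, 236.5], [277.3, 236.9]]
bar edge row at tube [[246.2 190.8]]
col 245 from 192 [88 90 88 91 88 89 87 87 90 90 89 88 91 89 98 98 98 97 94 83 68 59 56 50 45 50] from 254 [ 90  89  89  93  98  97  95 122 184 184 180 182 181 183 181 180 184 182 181 182 181 184 184 183 183 183]
row 236 from 201 [106 111 109 106 108 110 108 107 101  77  41  26  25  22  39  72  92 102 100  94 101  94  83  81  85  85] from 263 [ 87  87  85  86  85  83  83  84  84  90  95 100  97 101  99  78  44  21  24  24  30  65  96 107 108 107]
row 248 from 201 [106 111 107 108 110  99  66  28  31  28  28  23  26  27  41  76  97  98  99  97  97  95  86  82  85  90] from 263 [ 86  87  87  86  85  83  83  84  83  92  96 100  98  97  99  77  44  28  26  17  25  25  21  27  61  95]
line col 170 246.91906005221932
line col 180 246.88659793814432
[ 53  58  53  55  55  58  51  56  55  53  58  55  55  57  56  54  53  53  67 106 140 144 144 145 134 104  63  52  56  55  59  56  54  54  58  53  55  56  53  54  56  54  53  54  56  54  54  55  55  56]
```

Emit:
carry_out:
  increments:
    - [255,[1,0,0],0]
    - [255,[1,0,0],0]
    - [255,[0,0,0],0]

```text
time: 22.25
tool_pos: [0.6284, 0.0253, 0.0192]
ee_rot: [3.141, 0.007, 0.071]
wrist_force: [-9.1, 0.6, 11.1]
width: 0.0399
finger_force: 30.0
```

Emit:
carry_out:
  increments:
    - [255,[1,0,0],0]
    - [255,[1,0,0],0]
    - [255,[0,0,0],0]

```text
time: 22.55
tool_pos: [0.6284, 0.0253, 0.0192]
ee_rot: [3.141, 0.011, 0.071]
wrist_force: [-12.7, -1.1, 13.9]
width: 0.0397
finger_force: 30.0
```

Emit:
carry_out:
  increments:
    - [255,[-4,0,0],0]
    - [60,[0,0,0],0]
    - [60,[0,0,0],0]
    - [60,[0,0,0],0]
    - [60,[0,0,0],0]
    - [60,[0,0,-20],0]
    - [60,[0,0,-40],0]
    - [60,[0,0,-40],0]

```text
time: 23.35
tool_pos: [0.6284, 0.026, 0.1176]
ee_rot: [-3.141, 0.003, 0.07]
wrist_force: [0.9, 0.1, 0.4]
width: 0.0721
finger_force: 0.0
```

Emit:
carry_out:
  increments:
    - [0,[0,0,-45],0]
    - [0,[0,0,-45],0]
    - [0,[-10,-20,-35],0]
    - [0,[-22,-35,-10],0]
    - [0,[-22,-35,-10],0]
    - [0,[-22,-35,-10],0]
    - [0,[0,0,0],0]
    - [0,[0,0,0],0]

```text
time: 24.15
tool_pos: [0.5448, 0.1458, 0.2736]
ee_rot: [3.141, -0.001, 0.072]
wrist_force: [-0.2, -1.3, 0.1]
width: 0.0938
finger_force: 0.0
```

```bash
python3 - <<'E'
from h import *
np.set_printoptions(precision=1,suppress=True,linewidth=220)
c,i=snap("wrist","w15");o=robot.get_obs();print(o["tool_pos"]*1000,o["time"])
print(proj(c,[[.525,.3177,.185],[.525,.3177,0]]))
np.save("pics/c15.npy",c,allow_pickle=True)
E
```

```text
[545.1 145.1 272.8] 24.2
[[ 89.8 187.1]
 [146.2 155.2]]
```

Emit:
carry_out:
  increments:
    - [0,[0,-30,0],0]
    - [0,[0,-40,0],0]
    - [0,[0,-30,0],0]
    - [0,[0,0,0],0]
    - [0,[0,0,0],0]

```text
time: 24.7
tool_pos: [0.5384, 0.2441, 0.2717]
ee_rot: [3.14, 0.002, 0.069]
wrist_force: [-0.3, -0.8, 0.9]
width: 0.0942
finger_force: 0.0
```

```bash
python3 - <<'E'
from h import *
np.set_printoptions(precision=1,suppress=True,linewidth=220)
c,i=snap("wrist","w16");o=robot.get_obs();print(o["tool_pos"]*1000,o["time"])
print(proj(c,[[.525,.3177,.185],[.525,.3177,0]]))
np.save("pics/c16.npy",c,allow_pickle=True)
j=cv2.imread("pics/w15.png")
cv2.imwrite("pics/m2.png",cv2.resize(np.hstack([j,i]),(800,300),interpolation=cv2.INTER_AREA))
cv2.imwrite("pics/m3.png",np.vstack([cv2.resize(j[:,:],(400,300)),cv2.resize(i,(400,300))]))
E
```

```text
[538.5 243.6 272.1] 24.75
[[177.2 188.2]
 [202.6 155.2]]
```

View pics/m2.png

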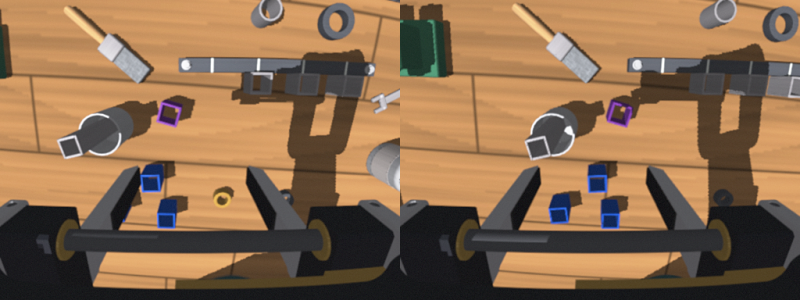

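The shorts stand at their three lines in the shadow. The long tube's rim is at (88,188) in the first frame and (177,188) in the second.

```bash
python3 - <<'E'
from h import *
np.set_printoptions(precision=1,suppress=True,linewidth=220)
cs=[np.load(f"pics/c{k}.npy",allow_pickle=True).item() for k in(15,16)]
im=[cv2.imread(f"pics/w{k}.png") for k in(15,16)]
C=[]
for c,i,(u,v) in zip(cs,im,((88,188),(177,188))):
    h=cv2.cvtColor(i,cv2.COLOR_BGR2HSV);m=cv2.inRange(h,(0,0,175),(180,60,255))[v-24:v+24,u-24:u+24]
    n,l,st,ce=cv2.connectedComponentsWithStats(m);k=1+st[1:,4].argmax();print(st[k])
    ys,xs=np.nonzero(l==k);P=np.c_[xs+u-24,ys+v-24].astype(np.float32)
    r=cv2.minAreaRect(P);print(r);C.append(r[0])
t=tri(cs[0],[C[0]],cs[1],[C[1]]);print("long top centre",t*1000)
z=t[0,2]
for c,i,(u,v) in zip(cs,im,((88,188),(177,188))): print(rims(c,i,[(u-24,v-24,u+24,v+24)],z,175), rims(c,i,[(u-24,v-24,u+24,v+24)],.186,175))
E
```

```text
[  9   9  33  31 244]
((88.70000457763672, 188.09999084472656), (29.092952728271484, 25.298219680786133), 71.56504821777344)
[  7  10  41  31 261]
((179.7977294921875, 189.12359619140625), (28.332298278808594, 35.82761764526367), 77.00537872314453)
long top centre [[528.1 312.2 197.    0.2]]
[[527.8 312.   29.4  28.8  16.3]] [[523.9 318.3  30.5  29.9  16.3]]
[[528.4 312.2  29.6  37.1  15. ]] [[524.7 314.7  30.7  38.6  15. ]]
```

```bash
python3 - <<'E'
from h import *
np.set_printoptions(precision=1,suppress=True,linewidth=220)
c0,c=[np.load(f"pics/c{k}.npy",allow_pickle=True).item() for k in(15,16)]
i=cv2.imread("pics/w16.png")
h=cv2.cvtColor(i,cv2.COLOR_BGR2HSV);m=cv2.inRange(h,(0,0,175),(180,60,255))[168:208,155:205]
for r in m: print(''.join('#' if x else '.' for x in r))
for x1 in(191,192,193,194): print(x1,rims(c,i,[(153,165,x1,212)],.186,175))
E
```

```text
............###...................................
............###...................................
............##....................................
............##....................................
............#.....................................
..................................................
.............................#....................
.......................########...................
...................############...................
...............############..###..................
..........#############.......##..................
.......############...........##..................
.....##########...............##..................
.....######...................###.................
.....###.......................##.................
.....###.......................##.................
......##.......................###................
......##........................##................
......##........................##................
.......##.......................###...............
.......##........................##...............
.......###...................
[... 391 characters left out ...]
.......................##......#######
..........##....................######.###########
...........##...............#####################.
...........##..........#############..............
...........##......############...................
...........###.#############......................
............############..........................
............#######...............................
..................................................
..................................................
..................................................
191 [[523.5 318.9  30.3  29.6  17. ]]
192 [[523.5 318.9  30.3  29.6  17. ]]
193 [[523.5 318.9  30.3  29.6  17. ]]
194 [[523.6 318.8  30.3  29.9  17. ]]
```

Both views agree at z = 0.186: the long's top is at (524, 319) mm with yaw 16.6°. I'll grip it above the tin rim with the TCP at 0.125.

Emit:
carry_out:
  increments:
    - [0,[-5,-38,0],0]
    - [0,[-5,-38,0],0]
    - [0,[0,0,0],-6.3]
    - [0,[0,0,0],-6.3]
    - [0,[0,0,0],0]
    - [0,[0,0,40],0]
    - [0,[0,0,40],0]
    - [0,[0,0,40],0]

```text
time: 25.55
tool_pos: [0.5234, 0.3186, 0.1523]
ee_rot: [3.141, -0.001, 0.285]
wrist_force: [-0.9, 0.7, -0.7]
width: 0.0937
finger_force: 0.0
```

Emit:
carry_out:
  increments:
    - [0,[0,0,27],0]
    - [0,[0,0,0],0]
    - [255,[0,0,0],0]
    - [255,[0,0,0],0]
    - [255,[0,0,0],0]
    - [255,[0,0,0],0]
    - [255,[0,0,0],0]
    - [255,[0,0,0],0]

```text
time: 26.35
tool_pos: [0.5226, 0.3204, 0.1266]
ee_rot: [-3.142, -0.001, 0.29]
wrist_force: [0.3, -0.0, 0.6]
width: 0.0498
finger_force: 0.0
```

Emit:
carry_out:
  increments:
    - [255,[0,0,0],0]
    - [255,[0,0,0],0]
    - [255,[0,0,0],0]
    - [255,[0,0,0],0]

```text
time: 26.75
tool_pos: [0.5224, 0.3201, 0.126]
ee_rot: [3.141, 0.0, 0.29]
wrist_force: [-0.5, -1.0, -0.1]
width: 0.0297
finger_force: 29.9
```

Gripped, 29.7 mm wide. Pull straight up.

Emit:
carry_out:
  increments:
    - [255,[0,0,0],0]
    - [255,[0,0,-8],0]
    - [255,[0,0,-15],0]
    - [255,[0,0,-20],0]
    - [255,[0,0,-20],0]
    - [255,[0,0,-20],0]
    - [255,[0,0,-20],0]
    - [255,[0,0,-10],0]

```text
time: 27.55
tool_pos: [0.5232, 0.3206, 0.2425]
ee_rot: [-3.141, -0.004, 0.29]
wrist_force: [1.0, 0.0, -2.8]
width: 0.03
finger_force: 29.9
```

```bash
python3 - <<'E'
from h import *
np.set_printoptions(precision=1,suppress=True,linewidth=220)
c,i=snap("wrist","w17");o=robot.get_obs();print(o["tool_pos"]*1000,np.degrees(o["ee_rot"]),o["wrist_force"],o["time"])
tp=o["tool_pos"];a=o["ee_rot"][2];ex=np.array([np.cos(a),np.sin(a),0]);ey=np.array([np.sin(a),-np.cos(a),0])
top=tp+[0,0,.060]
P=proj(c,[top+.015*ex,top-.015*ex,top+.015*ey,top-.015*ey]);print("expected F,B,R,L of top",P)
g=i.astype(int).sum(2)//3;u,v=P.mean(0).astype(int)
print("col",u,"from",v-70,g[v-70:v+70,u]);print("row",v,"from",u-60,g[v,u-60:u+60])
# bottom, side camera
s,si=snap("side","s3");print(proj(s,[tp+[0,0,-.119],tp+[0,0,.061]]))
E
```

```text
[523.6 320.8 243.6] [-179.9   -0.4   16.6] [-1.3  0.5 -1.5] 27.6
expected F,B,R,L of top [[245.4 227.6]
 [245.5 274.4]
 [271.9 251.7]
 [219.  251.7]]
col 245 from 181 [ 72  69  68  72  67  72  70  72  68  72  71  69  72  67  72  73  72  73  72  72  74  72  72  71  72  74  70  71  72  75  74  72  72  72  73  74  76  73  72  71  74  70  71  72  72  78  80  81  80  78  74  74  71  73
  73  73  75  73  73  71  73  71  72  72  74  75  72  71  74  71  72  71  70  73  74  72  76  73  72  72  72  74  70  71  72  71  72  72  78  78  78 101 137 157 159 162 164 165 163 159 159 158 158 157 154 148 144 145
 147 144 151 149 156 151 104  50  43  44  37  42  46  47  44  45  47  46  50  49  45  50  50  44  48  47  50  47  48  44  48  44]
row 251 from 185 [155 157 154 158 158 157 157 159 151 118  92  85  89  87  87  88  89  87  91  87  88  90  89  90  88  87  89  88  90  86  72  39  19  17  15  28  52  79  83  81  80  75  72  69  70  73  75  72  73  76  74  75  72  72
  73  73  69  70  74  72  72  72  74  74  74  67  69  74  71  71  70  73  71  73  73  72  73  72  72  70  72  69  69  77  77  81  82  84  61  29  16  22  18  41  74  89  93  91  88  90  88  89  90  88  90  88  90  89
  91  88  90  88  88  89  91 119 147 160 160 158]
[[134.1 233. ]
 [116.2 137.4]]
```

Emit:
carry_out:
  increments:
    - [255,[0,0,0],4]
    - [255,[0,0,0],5]
    - [255,[0,0,0],3.6]
    - [255,[3,12,0],0]
    - [255,[6,24,0],0]
    - [255,[8,30,0],0]
    - [255,[8,32,0],0]
    - [255,[8,32,0],0]

```text
time: 28.45
tool_pos: [0.5645, 0.1907, 0.2382]
ee_rot: [3.141, 0.001, 0.071]
wrist_force: [-0.4, 0.1, -2.6]
width: 0.0298
finger_force: 29.9
```

Emit:
carry_out:
  increments:
    - [255,[8,32,0],0]
    - [255,[6,26,0],0]
    - [255,[4,16,0],0]
    - [255,[1,6,0],0]
    - [255,[0,0,0],0]
    - [255,[0,0,0],0]

```text
time: 29.05
tool_pos: [0.5887, 0.1153, 0.2391]
ee_rot: [-3.141, 0.0, 0.071]
wrist_force: [0.1, 0.1, -2.2]
width: 0.0302
finger_force: 29.9
```

```bash
cat > lchk.py <<'E'
from h import *
import sys
np.set_printoptions(precision=1,suppress=True,linewidth=220)
c,i=snap("wrist",sys.argv[1]);o=robot.get_obs();tp=o["tool_pos"]
print(tp*1000,np.degrees(o["ee_rot"]),o["wrist_force"],o["time"])
a=np.radians(4.);ex=np.array([np.cos(a),np.sin(a),0]);ey=np.array([np.sin(a),-np.cos(a),0])
top=tp+[0,0,.060]; P=proj(c,[top+.015*ex,top-.015*ex,top+.015*ey,top-.015*ey]);print("exp F,B,R,L top",P.round(1).tolist())
g=i.astype(int).sum(2)//3;u,v=P.mean(0).astype(int)
print("col from",v-35,g[v-35:v-15,u],"from",v+12,g[v+12:v+32,u]);print("row",v,"from",u-40,g[v,u-40:u-18],"from",u+18,g[v,u+18:u+40])
# bar lines by expected line positions (robot frame): line2 x~.6484+.013
h=cv2.cvtColor(i,cv2.COLOR_BGR2HSV);m=cv2.inRange(h,(0,0,105),(180,60,255))
L3=np.array([.6535,.1158,.03]); 
for k,d in((3,0),(2,.09)):
    p=L3+ey*d+ex*0; q=proj(c,[p,p+.013*ex-ex*.013,p-ex*.013,p+.013*ex])
    r=int(q[0,1]);x=int(q[0,0]); 
    if 0<=r<384 and 25<=x<487: print("line",k,"exp",q[0].round(1),"profile from",x-25,g[r,x-25:x+26],"col at x-15 from",r-25,g[r-25:r+26,x-15])
E
python3 lchk.py w18
```

```text
[588.7 115.6 239.2] [-180.     0.     4.1] [-0.9 -0.6 -3.7] 29.1
exp F,B,R,L top [[245.2, 228.4], [245.3, 274.7], [271.5, 252.3], [219.0, 252.2]]
col from 216 [80 81 77 85 80 83 85 79 82 83 85 89 87 92 91 87 82 80 82 83] from 263 [ 80  83  79  79  82  81  87  91  90 114 163 182 181 179 179 177 172 166 164 161]
row 251 from 205 [100 100  99  97  99  98 102 101 101  99  84  43  25  29  19  31  59  86  90  91  87  84] from 263 [ 81  83  80  79  77  79  88  90  92  89  69  34  16  23  25  43  82  97  99  98  99 100]
line 3 exp [249.4 113.4] profile from 224 [139 136 139 137 137 135 138 138 136 137 138 138 136 137 137 139 137 134 138 137 136 130 145 220 255 255 255 206 137 131 137 133 136 136 136 134 137 135 136 134 134 135 135 132 134 135 135 134 132 135 134] col at x-15 from 88 [161 159 159 157 156 156 158 159 158 158 152  95  60  59  79 128 140 136 138 137 136 132 138 141 138 138 138 137 138 135 135 134 132 139 149 149 147 145 147 147 147 149 147 150 150 147 134 119 104 104 123]
line 2 exp [312.4 113.7] profile from 287 [129 132 131 132 130 130 129 130 132 123  90  52  50  54  50  50  54  50  50  50  51  50  45  75 127 138 116  71  49  52  53  53  49  55  53  48  50  55  47  52  52  49  54  52  51  51  50  50  50  53  55] col at x-15 from 88 [162 163 162 161 160 163 161 161 161 162 156 108  69  56  76 117 135 134 126 118  95  83  88  89  88  90  88  85  63  53  52  54  57  74 102 106 103 106 101  80  75  77  75  77  74  77  75  76  75  76  76]
```

Emit:
carry_out:
  increments:
    - [255,[6,1,0],0]
    - [255,[10,1,0],0]
    - [255,[7,0.8,0],0]
    - [255,[0,0,20],0]
    - [255,[0,0,30],0]
    - [255,[0,0,30],0]
    - [255,[0,0,20],0]
    - [255,[0,0,10],0]

```text
time: 29.9
tool_pos: [0.6112, 0.1131, 0.1258]
ee_rot: [3.141, 0.005, 0.07]
wrist_force: [-0.1, 0.2, -3.4]
width: 0.0297
finger_force: 30.0
```

Emit:
carry_out:
  increments:
    - [255,[0,0,4],0]
    - [255,[0,0,0],0]
    - [255,[0,0,0],0]

```text
time: 30.2
tool_pos: [0.6133, 0.1133, 0.1269]
ee_rot: [-3.142, -0.003, 0.07]
wrist_force: [-0.1, -0.1, -3.6]
width: 0.0299
finger_force: 30.0
```

```bash
python3 lchk.py w19
```

```text
[613.4 113.3 127.1] [180.   -0.2   4. ] [ 0.5 -0.2 -3.1] 30.25
exp F,B,R,L top [[245.7, 228.1], [245.8, 274.5], [272.0, 252.0], [219.5, 252.0]]
col from 216 [85 85 85 87 84 86 86 86 85 84 89 96 94 93 96 90 87 83 83 84] from 263 [ 84  84  88  86  83  89  92  92  90 114 161 176 178 177 179 181 180 181 182 182]
row 251 from 205 [106 103 103 104 105 105 107 106 107 102  89  52  26  25  23  27  60  86  98  98  94  88] from 263 [ 83  85  85  82  84  85  95  95  96  92  73  37  23  22  26  47  87 103 103 108 102 103]
line 3 exp [246.5 142.1] profile from 221 [149 150 149 148 149 149 147 150 150 151 146 152 146 147 148 147 147 150 148 146 147 139 179 255 255 255 255 254 175 141 145 150 149 146 146 147 145 146 145 144 148 146 147 142 113  68  49  54  54  52  52] col at x-15 from 117 [164 163 167 167 147  91  63  66  62  52  73 120 149 150 149 149 151 149 146 147 149 150 150 151 150 146 146 149 146 145 146 144 142 138 135 141 152 154 153 150 153 156 159 156 156 156 157 160 156 147 133]
line 2 exp [330.6 142.4] profile from 305 [ 53  55  55  52  55  52  54  53  50  53  52  54  51  51  52  56  54  56  52  54  55  50  60  97 138 143 134  98  59  51  52  54  55  51  53  55  49  56  51  52  56  57  53  53  49  55  53  53  51  54  53] col at x-15 from 117 [74 67 68 71 67 69 71 73 67 55 47 48 59 53 52 54 51 49 52 58 50 54 51 57 52 52 54 58 53 49 58 55 53 50 52 72 85 87 87 85 81 81 81 82 80 81 78 81 83 82 80]
```

Emit:
carry_out:
  increments:
    - [255,[0,-1.3,2],0]
    - [255,[0,0,2],0]
    - [255,[0,0,1],0]
    - [255,[0,0,0],0]

```text
time: 30.65
tool_pos: [0.6121, 0.1145, 0.1202]
ee_rot: [3.141, -0.0, 0.07]
wrist_force: [0.3, 0.3, -3.1]
width: 0.03
finger_force: 30.0
```

Emit:
carry_out:
  increments:
    - [255,[0,0,1],0]
    - [255,[0,0,0],0]

```text
time: 30.85
tool_pos: [0.6123, 0.1145, 0.1201]
ee_rot: [3.142, -0.001, 0.07]
wrist_force: [-0.8, -0.3, 1.4]
width: 0.0301
finger_force: 30.0
```

Emit:
carry_out:
  increments:
    - [255,[0,0,1],0]
    - [255,[0,0,0],0]

```text
time: 31.05
tool_pos: [0.6124, 0.1145, 0.12]
ee_rot: [3.141, -0.002, 0.07]
wrist_force: [-2.5, -0.9, 5.8]
width: 0.0299
finger_force: 30.0
```

Bench contact is felt at TCP 0.120. I'll ease up about 1 mm and go forward to the bar.

Emit:
carry_out:
  increments:
    - [255,[0,0,-2.5],0]
    - [255,[0,0,0],0]
    - [255,[4,0,0],0]
    - [255,[4,0,0],0]
    - [255,[2,0,0],0]
    - [255,[0,0,0],0]

```text
time: 31.65
tool_pos: [0.6226, 0.1151, 0.1201]
ee_rot: [3.141, 0.0, 0.07]
wrist_force: [-0.3, 0.1, -3.1]
width: 0.0297
finger_force: 30.0
```

```bash
python3 lchk.py w20
```

```text
[622.4 115.1 120.1] [180.   0.   4.] [ 0.   0.1 -2.9] 31.7
exp F,B,R,L top [[245.8, 228.6], [245.8, 274.9], [272.0, 252.4], [219.6, 252.4]]
col from 217 [84 86 85 89 85 84 90 85 84 90 93 92 96 95 89 86 87 88 87 89] from 264 [ 88  84  87  85  89  95  95  95 117 165 177 179 176 174 175 176 176 174 177 177]
row 252 from 205 [105 105 104 105 104 106 105 105 104 101  80  46  19  28  23  31  61  93  96  97  97  87] from 263 [ 86  86  86  85  85  86  95  97  96  93  71  34  20  28  21  42  81 102 108 106 105 104]
line 3 exp [247.7 151.7] profile from 222 [150 149 147 149 149 150 151 149 152 147 151 149 148 149 148 149 149 151 149 147 144 140 184 255 255 255 255 254 176 140 147 145 148 147 145 147 149 147 145 150 146 117  69  51  52  57  57  55  57  53  57] col at x-15 from 126 [165 167 167 144  86  65  71  64  60  48  58  99 141 152 151 149 151 150 146 149 148 152 149 152 149 151 149 148 148 144 149 148 142 142 142 141 143 153 156 154 163 162 152 145 136 136 129 121 110 100  92]
line 2 exp [332.9 151.9] profile from 307 [ 56  49  52  52  52  56  51  55  48  52  55  52  53  54  53  54  53  59  53  54  54  49  52  84 132 143 139 115  70  49  52  52  58  55  53  53  55  52  55  54  52  53  51  54  54  52  54  54  53  53  54] col at x-15 from 126 [71 71 65 68 70 67 67 69 63 53 49 49 56 58 57 52 56 55 56 53 54 55 54 53 53 55 56 53 50 54 56 54 54 50 50 62 80 86 87 82 86 85 80 82 83 84 83 79 80 81 84]
```

Emit:
carry_out:
  increments:
    - [255,[1,0,0],0]
    - [255,[1,0,0],0]
    - [255,[0,0,0],0]

```text
time: 32.0
tool_pos: [0.6241, 0.1153, 0.1204]
ee_rot: [3.141, 0.0, 0.07]
wrist_force: [-0.1, -0.4, -3.5]
width: 0.0296
finger_force: 30.0
```

Emit:
carry_out:
  increments:
    - [255,[1,0,0],0]
    - [255,[0,0,0],0]

```text
time: 32.2
tool_pos: [0.6252, 0.1154, 0.1206]
ee_rot: [3.142, -0.0, 0.07]
wrist_force: [0.2, -0.3, -4.0]
width: 0.0302
finger_force: 30.0
```

Emit:
carry_out:
  increments:
    - [255,[1,0,0],0]
    - [255,[0,0,0],0]

```text
time: 32.4
tool_pos: [0.6262, 0.1154, 0.1207]
ee_rot: [3.141, -0.0, 0.07]
wrist_force: [-0.2, 1.0, -3.6]
width: 0.0299
finger_force: 30.0
```

Emit:
carry_out:
  increments:
    - [255,[0.7,0,0],0]
    - [255,[0,0,0],0]

```text
time: 32.6
tool_pos: [0.6268, 0.1155, 0.1206]
ee_rot: [3.142, -0.0, 0.07]
wrist_force: [-0.5, 0.6, -3.9]
width: 0.0297
finger_force: 30.0
```

Emit:
carry_out:
  increments:
    - [255,[0.7,0,0],0]
    - [255,[0,0,0],0]

```text
time: 32.8
tool_pos: [0.6272, 0.1155, 0.1206]
ee_rot: [3.142, 0.001, 0.07]
wrist_force: [0.3, -0.7, -1.6]
width: 0.0298
finger_force: 30.0
```

Emit:
carry_out:
  increments:
    - [255,[0.7,0,0],0]
    - [255,[0,0,0],0]

```text
time: 33.0
tool_pos: [0.6275, 0.1156, 0.1205]
ee_rot: [3.142, 0.002, 0.07]
wrist_force: [-2.2, -0.9, -3.0]
width: 0.0299
finger_force: 30.0
```

Emit:
carry_out:
  increments:
    - [255,[0.7,0,0],0]
    - [255,[0,0,0],0]

```text
time: 33.2
tool_pos: [0.628, 0.1156, 0.1205]
ee_rot: [3.141, 0.002, 0.07]
wrist_force: [-3.1, -0.7, -1.7]
width: 0.0296
finger_force: 30.0
```

```bash
python3 lchk.py w21
```

```text
[628.2 115.6 120.5] [180.    0.1   4. ] [-3.8  0.2 -0.6] 33.25
exp F,B,R,L top [[245.8, 228.2], [245.8, 274.5], [272.0, 252.0], [219.5, 252.0]]
col from 216 [86 86 88 89 84 89 87 88 87 90 87 94 95 96 93 90 83 85 82 86] from 263 [ 85  86  86  87  87  89  94  94  90 117 161 178 180 180 176 179 177 176 176 175]
row 251 from 205 [107 104 107 107 105 106 105 106 108 109  89  50  26  28  23  32  62  91 100  96  95  92] from 263 [ 88  88  85  82  81  91  93  96  98  96  70  39  23  20  28  49  85 106 107 104 108 105]
line 3 exp [247.7 156.5] profile from 222 [150 151 149 150 151 150 151 150 146 152 150 148 149 149 150 148 149 149 151 149 144 142 183 255 255 255 255 254 174 142 145 148 148 146 149 148 145 145 147 146 144 117  70  52  58  56  56  55  55  56  56] col at x-15 from 131 [167 170 167 142  88  68  71  59  52  47  61 104 141 155 152 151 151 152 145 146 149 150 154 151 150 150 149 150 146 148 146 146 143 141 151 159 154 149 147 141 137 131 128 119 110 108 104  92  86  82  81]
line 2 exp [332.5 156.7] profile from 307 [ 56  53  55  57  54  54  55  52  57  53  51  53  52  54  52  55  49  53  56  54  54  50  65 112 140 143 132  85  52  50  53  52  51  51  53  56  56  56  56  51  56  54  55  56  54  53  52  52  52  51  54] col at x-15 from 131 [68 70 69 67 69 71 69 65 54 50 49 52 55 56 52 56 52 55 53 52 49 52 52 54 55 51 54 51 52 54 53 52 54 51 54 68 88 86 86 87 87 85 79 83 85 82 80 80 82 81 82]
```

Emit:
carry_out:
  increments:
    - [255,[0,0,1],0]
    - [255,[0,0,0],0]
    - [255,[0,0,0.5],0]
    - [255,[0,0,0],0]

```text
time: 33.65
tool_pos: [0.6291, 0.1157, 0.1202]
ee_rot: [3.142, -0.001, 0.07]
wrist_force: [-4.9, 0.0, 3.6]
width: 0.0297
finger_force: 30.0
```

Emit:
carry_out:
  increments:
    - [60,[0,0,0],0]
    - [60,[0,0,0],0]
    - [60,[0,0,0],0]
    - [60,[0,0,0],0]
    - [60,[0,0,0],0]

```text
time: 34.15
tool_pos: [0.6292, 0.1156, 0.1191]
ee_rot: [3.142, -0.001, 0.07]
wrist_force: [0.3, 0.2, -0.0]
width: 0.0664
finger_force: 0.0
```

```bash
python3 lchk.py w22
```

```text
[629.1 115.6 119.1] [180.  -0.   4.] [ 0.4 -0.2  0.5] 34.2
exp F,B,R,L top [[245.7, 228.4], [245.8, 274.7], [272.0, 252.2], [219.5, 252.2]]
col from 216 [86 82 84 85 85 83 84 79 80 83 84 82 84 82 85 88 88 90 90 91] from 263 [ 82  87  81  81  81  86  81  85  82  85  87  87  91  97 116 146 167 173 174 171]
row 251 from 205 [185 183 183 183 184 183 183 184 182 185 182 185 184 183 184 177 147 101  91  90  90  85] from 263 [ 85  82  82  82  82  85  91  90  90 101 137 171 180 184 181 180 180 181 181 181 179 179]
line 3 exp [247.7 158.2] profile from 222 [146 146 145 147 147 145 142 144 146 145 146 147 146 143 146 143 144 144 143 143 143 137 177 255 255 255 255 251 169 138 141 143 144 144 142 130 112  78  55  54  54  55  53  55  54  53  50  52  53  53  53] col at x-15 from 133 [164 164 138  82  63  64  67  55  49  49  67 116 145 150 147 147 145 145 143 145 145 147 148 146 144 146 144 143 143 143 141 141 140 136 136 141 146 147 140 138 133 132 128 119 109 100  91  93  87  84  81]
line 2 exp [332.7 158.3] profile from 307 [ 51  50  52  50  51  52  53  57  47  53  52  48  54  53  53  53  52  52  53  49  52  48  61  98 132 138 130  93  56  50  51  50  53  55  53  50  52  53  51  50  52  49  51  48  56  47  53  52  49  54  51] col at x-15 from 133 [69 67 68 68 69 66 66 59 46 46 49 51 55 54 51 53 50 49 54 52 53 52 56 51 51 52 49 53 52 49 56 49 51 49 57 68 83 85 84 84 82 77 81 81 77 79 79 77 79 78 80]
```

Emit:
carry_out:
  increments:
    - [60,[0,0,-20],0]
    - [60,[0,0,-40],0]
    - [60,[0,0,-40],0]
    - [60,[0,0,-20],0]
    - [60,[-40,0,0],0]
    - [60,[-45,15,0],0]
    - [60,[-45,30,0],0]
    - [60,[0,30,0],0]

```text
time: 35.0
tool_pos: [0.5031, 0.0345, 0.2393]
ee_rot: [-3.141, 0.001, 0.072]
wrist_force: [1.4, -1.4, -0.2]
width: 0.0719
finger_force: 0.0
```

Emit:
carry_out:
  increments:
    - [60,[0,30,20],0]
    - [60,[0,10,20],0]
    - [60,[0,0,0],0]
    - [60,[0,0,0],0]

```text
time: 35.4
tool_pos: [0.5104, -0.0054, 0.1993]
ee_rot: [-3.141, 0.0, 0.07]
wrist_force: [-0.7, 0.3, -0.3]
width: 0.072
finger_force: 0.0
```

```bash
python3 - <<'E'
from h import *
np.set_printoptions(precision=1,suppress=True,linewidth=220)
c,i=snap("wrist","w23");o=robot.get_obs();print(o["tool_pos"]*1000,o["time"])
h=cv2.cvtColor(i,cv2.COLOR_BGR2HSV)
# lines & bar via expected poses
a=np.radians(4.);ex=np.array([np.cos(a),np.sin(a)]);ey=np.array([-np.sin(a),np.cos(a)])
L2=np.array([.6484,.0265]); 
for k in range(4):
    b=L2+ey*.09*(k-2); print("line foot px",k,proj(c,[[*b,.03],[*(b+ex*.026),.03]]).round(0).tolist())
m=cv2.inRange(h,(0,0,140),(180,60,255))
for k in range(4):
    hh,hw=(.06,.02) if k<3 else (.18,.015)
    q=L2+ey*.09*(k-2)-ex*hw; P=proj(c,[[*q,hh]])[0].astype(int); r=int(hw*2*282/(c["T"][2,3]-hh)/2)+10
    u,v=P; bx=(max(u-r,0),max(v-r,0),u+r,v+r)
    for vm in(90,140):
        try:
            R_=rims(c,i,[bx],hh,vm)[0]; print(k,P,vm,R_)
        except Exception as e: print(k,P,e)
cv2.imwrite("pics/w23L.png",i)
E
```

```text
[510.9  -5.1 200.1] 35.45
line foot px 0 [[373.0, 54.0], [375.0, 32.0]]
line foot px 1 [[302.0, 53.0], [302.0, 30.0]]
line foot px 2 [[228.0, 52.0], [228.0, 30.0]]
line foot px 3 [[155.0, 53.0], [154.0, 31.0]]
0 [382  68] 90 [ 644.2 -151.8   51.8   61.1    6. ]
0 [382  68] 140 [ 645.1 -154.    49.    41.7    1.7]
1 [305  67] 90 [637.7 -62.7  50.   58.1   4.8]
1 [305  67] 140 [638.5 -64.2  48.4  41.3   3.3]
2 [226  66] 90 [632.5  22.1  49.6  48.3   3.9]
2 [226  66] 140 [632.9  25.2  48.5  41.    3.7]
3 [94 44] 90 [625.2 112.4  35.1  34.4   2.1]
3 [94 44] 140 [627.4 114.4  30.4  29.7   4.1]
```

All four are in one line. Relative to the line-2 short, the long sits at the flush x of 627.4 mm (expected 627.4). Its y is within 1 mm of 115.3, and its size and yaw read 30 mm and 4.1°. I'm handing in.

```bash
python3 -c "
from bench import robot
print(robot.close_job())"
```

```text
the job is handed in; nothing more can be done
None
```

The job is handed in: the three shorts and the long stand in one row against the stop bar, with the long on line 3 beside the tin. The final wrist view put each within about 1 mm of its line. The first short tipped about 20° while gripped, and I set it upright and slid it in. I did not check the tin or the bystanders again before handing in.

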